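# Clip a glazed tile on the tile reader, take the reading, swing the clip clear

### The arm

A 7-joint arm with a two-finger parallel gripper is mounted at the origin on the work surface. World frame = base frame: x ahead of the robot, y to its left, z up, the work surface at z = 0. Lengths are in m, angles in rad, forces in N, time in s.
With the tool pointing down it reaches from about 0.425 to 0.925 m from the base axis. Payload 6.8 kg.
Tool frame: the origin (TCP) lies midway between the tips of the shut fingers; the grasp point (between the pads) lies 19 mm behind it; z points along the fingers, y is the direction in which the jaws open and shut (so a half turn about z gives the same grasp; the last joint's range is limited). The gripper opens to 85 mm and grips with 20 to 120 N. Pads are 22 mm wide; open, the fingers measure 114 mm over their backs; the gripper's body (76 mm by 85 mm) begins 54 mm behind the grasp point. The pads swing forward as they close: fully open they stand 13 mm farther back than shut.
Start: joints at [-1.432, 0.477, 0.022, 1.555, -0.011, 1.109, -0.083], TCP at [0.165, 0.655, 0.231] pointing down, gripper open.
Joint ranges: [-2.96, 2.96], [-0.34, 2.1], [-1.41, 1.46], [0.24, 2.44], [-1.37, 4.51], [0.17, 1.92], [-2.96, 2.96]. Speed limits (rad/s): [2.39, 2.39, 3.14, 3.14, 3.14, 3.14, 3.14].

### API

Orientations are given as a unit quaternion [w, x, y, z].
In Python, from station import bot gives the robot as it stands.
- The arm moves only by the shell command python3 -m jog 'ROWS' [FORCE]. ROWS is JSON, a list of rows, each a list of 3 entries, a list of its own where there are three numbers: the shift along the tool's x, y, z in mm, then the turn, a rotation vector about the tool's x, y, z in degrees, then the closure, from -1 (fully open) to 1 (shut). A call has 1 to 12 rows; each row shifts and turns the commanded pose from where the row before left it, along the tool's axes as they then stand; what a row does not reach is not made up. A row lasts 1/8 s, in which the tool goes at most 62.5 mm and 10.7 degrees, less where a joint would pass 70% of its speed; a pose out of reach is approached as far as the arm can. A call is refused whole if a number of a shift passes 62.5 or a number of a turn 10.7, either way. A call with a gripper value outside its range is refused whole. The fingers move at their own pace and stop on an object; FORCE is the grip in N (left out, the last holds). Time passes only in rows, so rows that do not move let the fingers close. It gives the time, the measured TCP pose, the force and the opening at its end, in the units of the state.
- bot.get_obs(): the state, without advancing time (a new reading comes with each control period).
- bot.read_camera(name): name is "scene" or "top"; returns (picture, depth): 384x512x3 uint8, red, green, blue; 384x512 float32, m along the optical axis (not along the pixel's ray), 0 where there is no reading.
- bot.camera_info(name): a dict with "fx", "fy", "cx", "cy" (pixels), "world_from_camera" (4x4, takes a point from camera to world coordinates). Camera axes: x right, y up, looking along -z (the intrinsics and any distortion apply to the point x, -y, -z); pixel columns grow to the right and rows downward; lengths in m; the calibration is good to about 2 mm. A picture is of the moment at which its call begins. camera_info takes no time and is no camera call.
- bot.hand_in(): hands the job in, once; it reports no verdict.
Trained networks look in the newest picture that a camera, given by its name, has taken for a name from the list of things; names that differ only in an ending like _2 or _b are one class to them, and where a whole thing is asked for, a point or a joint stands for the part that bears it (a point fixed in the world has none). Each returns a list of dicts, best first, with "score" (0 to 1); they miss things now and then, are a little off and sometimes report something else, mostly with a low value. They report only what shows in the picture. A call takes as long as a camera call. They do not tell look-alikes from the thing itself.
- bot.find_in(camera, thing): "xy" ([column, row] as shares, 0 to 1, of the picture: columns of its width, rows of its height, amid what is visible of it).
- bot.cut_out(camera, thing): "pixels" (384x512 bool, what is visible of it) and "xy" ([column, row] as shares, 0 to 1, of the picture: columns of its width, rows of its height, amid what is visible of it).
- bot.landmark_of(camera, thing): "xy" ([column, row] as shares, 0 to 1, of the picture: columns of its width, rows of its height: a listed point, or the origin of a listed thing).
The state is a dict: "t": time; "q": joint angles; "joint_vel": joint speeds; "joint_torque": joint torques, N m; "eef_pos": TCP position; "tool_rot": TCP orientation; "contact_force": force on the tool from outside, world axes, zero at the start; "torque": the same for the moment, N m; "gripper_width": opening from 0.0 (shut) to 1.0 (fully open).
Only numpy, scipy, OpenCV 4.12 (cv2) and the standard library are available. Lean on these libraries where they do the work, as an engineer would, in place of code of your own. Each camera call takes 0.05 s, during which the arm holds its last target.

### The job

Take a reading of the white tile lying on the low reader: push it gently along the side rail until it is flush against the end stop, then lift the spring clip by its ball knob, swing it over the tile's edge and let it down gently until its foot bears on the tile, and only then let go. With the tile clipped, press the start button on the separate trigger box fully down, then lift the clip's foot off again, swing it well clear of the tile onto the bare deck and let go, leaving the tile flush against its stop. Do not force the tile or the clip, and do not disturb the jar, bottle, beaker and spare tiles standing around.

Things in the scene. Friction and masses are not known exactly. Their poses are not given: they have to be found in the camera images.
- reader: Fixed low white instrument, 250 (x) x 270 (y) mm, dark grey deck at z = 45 mm of its own frame. Screw feet raise it 0 to 12 mm above the bench, differently each time. Origin at the centre of its underside; x points from the robot's side to the end stop, y to the side rail, z up. The steel rail (10 mm high) runs along x, inner face at y = +67 mm; the deck is free on the -y side.
- stop_face (a point): Middle of the face of the end stop that the tile must touch, at (60, 30, 49) mm in the reader's frame, 4 mm above the deck; axes as the reader's. The stop is a steel bar 10 mm high, 75 mm long in y.
- pivot (a point): On the axis of the clip's pivot screw at deck height, at (-75, -35, 45) mm in the reader's frame; axes as the reader's.
- tile: Loose white ceramic tile, 100 (x) x 70 (y) x 8 mm, about 135 g, flat on the deck by the rail, up to 0.04 rad askew. Origin at its centre, half-way up; x along its length. Its far edge starts 14 to 34 mm short of the stop; flush, its centre is 50 mm from the stop's face. Pushed amid its near edge it squares itself on the stop; its edge on the clip's side is then near reader y = -6 mm.
- clip (a joint): Swing of the clip about its vertical pivot screw, rad; 0 with the arm along the reader's +x, positive towards the tile. Stops at -1.2 and 0.62; light friction (0.5 N at the knob) holds it where left. With the tile home the foot's centre crosses its edge at about 0.28; at 0.45 it is 17 mm inside. Starts between -0.85 and -0.3.
- leaf: Flat steel spring arm of the clip, 15 mm wide, top 18 mm above the deck. Origin on the pivot axis, 16.5 mm above the deck; x along the arm. It flexes up about its origin (knob rises up to 17 mm, tipping back up to 0.17 rad, 4 mm nearer the pivot): 4 N at the knob to start, 5 N at 7 mm, 6 N at 12 mm; let go, it snaps down. Swung unlifted, the foot butts on the tile's edge or drags it.
- foot (a point): Point on the axis of the clip's foot, straight below the knob, 105 mm from the pivot axis, fixed to the arm: 1 mm above the deck with the clip down. The foot is a 10 mm round steel screw stub under the arm's free end; it is screwed up so that its underside lies 0 to 5 mm above this point, differently each time and not reported: how far down it meets the tile must be felt.
- knob (a point): Centre of the pale grey ball knob, 20 mm in diameter, on a thin stem on the arm's free end, 105 mm from the pivot axis, straight above the foot; 43.5 mm above the deck with the clip down. Grip it from above to lift and swing the clip; it can tip between the fingers.
- start (a joint): Travel of the start button, m: 0 up, 0.006 fully down; it springs back. Fully down takes 5 N.
- start_top (a point): Centre of the top of the start button, a round steel cap 34 mm in diameter in a grey collar in the middle of a low white trigger box (70 x 110 x 28 mm) fixed to the bench, left or right of the reader; press straight down.
- jar: Bystander: white plastic jar, 56 mm in diameter, 75 mm tall, standing on the other side of the reader from the trigger box. Origin at the centre of its underside.
- reagent: Bystander: amber bottle, 60 mm in diameter, 130 mm tall, beyond the reader. Origin at the centre of its underside.
- beaker: Bystander: glass beaker, 64 mm in diameter, 80 mm tall, beyond the reader. Origin at the centre of its underside.
- spare_tiles: Bystander: stack of three spare tiles, 100 x 70 x 24 mm, beyond the reader. Origin at the centre of its underside.
There are look-alikes about, which are no part of the job. There is more than one size of the tile; the job needs the middle-sized.

How it is judged:
On the way, in this order (a step that is already met when the one before it is completed fails the run):
1. The tile is flush against the end stop (x of tile in the frame of stop_face above -0.052 m and angle between the x axis of tile and the x axis of reader, either way round below 0.035 rad), for 0.2 s.
2. The clip's foot is let down and bears on the flush tile, at least 6 mm inside its edge, while the clip is still held (x of tile in the frame of stop_face above -0.052 m and y of foot in the frame of tile above -0.029 m and contact force between leaf and tile above 1 N and contact force between the fingers and leaf above 1 N), for 0.15 s.
3. The clip's foot bears on the flush tile, at least 6 mm inside its edge, and the clip has been let go (x of tile in the frame of stop_face above -0.052 m and y of foot in the frame of tile above -0.029 m and contact force between leaf and tile above 2 N and contact force between the fingers and leaf below 0.2 N), for 0.3 s.
4. The start button is pressed fully down while the clip holds the flush tile (value of joint start above 0.0045 m and x of tile in the frame of stop_face above -0.052 m and y of foot in the frame of tile above -0.029 m and contact force between leaf and tile above 2 N), for 0.05 s.
At the end, for the whole second after the job is handed in: The clip is let go, down on the bare deck, its foot at least 20 mm out from the tile's edge; the tile lies still, within 2.5 mm of the stop's face, square to it within 0.04 rad and within about 10 mm of the rail; the button is up again (y of foot in the frame of tile below -0.055 m and z of foot in the frame of reader below 0.049 m and value of joint start below 0.002 m and x of tile in the frame of stop_face above -0.0525 m and y of tile in the frame of stop_face above -0.008 m and angle between the x axis of tile and the x axis of reader, either way round below 0.04 rad and linear speed of tile below 0.01 m/s); the robot touches nothing.
It fails at once if The tile is shoved with more than 25 N (contact force between the fingers and tile above 25 N).
It fails at once if The clip strikes or presses the tile with more than 15 N (contact force between leaf and tile above 15 N).
It fails at once if A bystander is moved by more than 20 mm (distance of any of jar, reagent, beaker, spare_tiles from where it was at the start of the episode above 0.02 m).
It also fails if it takes over 70 s, if anything falls off the work surface, if the arm or the gripper's body presses on something with over 40 N, if the wrist force passes 120 N, or if a joint passes its speed limit or range.

## Working session

There is one attempt and no reset: what is moved stays moved. The work goes in short steps, Python scripts to look and compute and a shell command to move; the robot and the scene stay as the last step left them, time stands still between calls to the robot, and variables do not carry over. Pictures are saved under pics/ and viewed, and the job is handed in when it is done.

```bash
ls; mkdir -p pics; python3 - <<'E'
from station import bot
import cv2, numpy as np
o=bot.get_obs(); print({k:np.round(v,4).tolist() for k,v in o.items()})
for c in ["scene","top"]:
    p,d=bot.read_camera(c); cv2.imwrite(f"pics/{c}0.png",cv2.resize(p[:,:,::-1],(800,600),interpolation=cv2.INTER_CUBIC))
    np.savez(f"pics/{c}0.npz",p=p,d=d)
    i=bot.camera_info(c); print(c,i)
E
```

```text
pics
{'t': 0.0, 'q': [-1.4321, 0.4778, 0.0224, 1.5565, -0.0115, 1.1093, -0.0831], 'joint_vel': [0.0023, -0.0011, -0.0003, 0.0015, -0.0012, 0.0002, 0.0009], 'joint_torque': [0.0019, -59.6445, 1.6082, -28.1185, 0.0123, 0.0094, 0.0], 'eef_pos': [0.1648, 0.654, 0.2303], 'tool_rot': [-0.0, 0.1231, 0.9924, -0.0009], 'contact_force': [0.1122, -0.365, 0.7696], 'torque': [0.0034, -0.0025, -0.0484], 'gripper_width': 1.0004}
scene {'fx': 383.17960261120436, 'fy': 383.17960261120436, 'cx': 256.6652429048383, 'cy': 192.77625702492904, 'world_from_camera': array([[ 3.24763514e-01, -7.16060205e-01,  6.17888697e-01,
         1.04641126e+00],
       [ 9.45794859e-01,  2.45282044e-01, -2.12858645e-01,
        -1.64922014e-01],
       [ 8.62602587e-04,  6.53524675e-01,  7.56904720e-01,
         7.15444636e-01],
       [ 0.00000000e+00,  0.00000000e+00,  0.00000000e+00,
         1.00000000e+00]])}
top {'fx': 484.6693780071882, 'fy': 484.6693780071882, 'cx': 249.78665350523036, 'cy': 189.5869991440184, 'world_from_camera': array([[-2.32579176e-02,  9.84139350e-01, -1.75865882e-01,
         2.68807663e-01],
       [-9.99728683e-01, -2.26706115e-02,  5.34820301e-03,
         8.14731457e-05],
       [ 1.27638994e-03,  1.75942555e-01,  9.84399608e-01,
         1.43023562e+00],
       [ 0.00000000e+00,  0.00000000e+00,  0.00000000e+00,
         1.00000000e+00]])}
```

View pics/scene0.png

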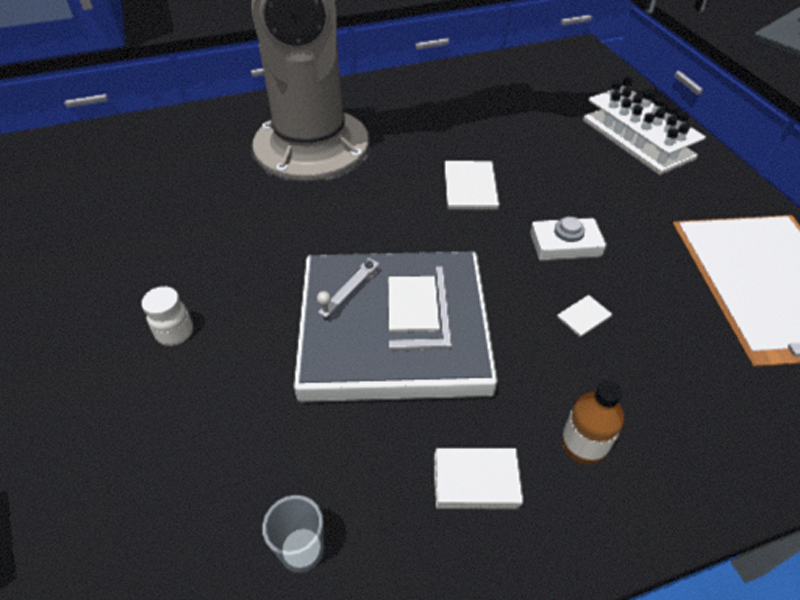

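View pics/top0.png

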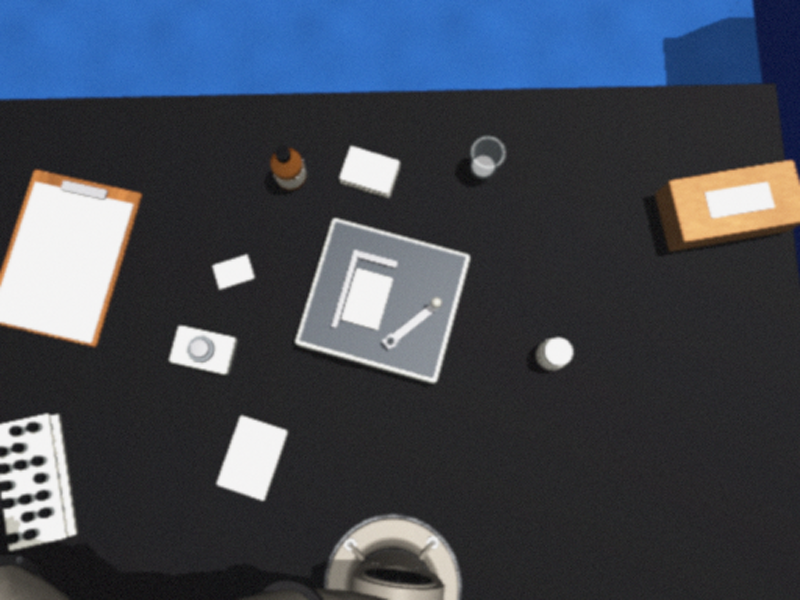

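The top view shows the reader at (380,300), with the tile on it at (365,297). The clip's pivot is at (390,340) and its knob at (437,302). The trigger box is at (202,348) and the jar at (555,353).

The things that could be taken for the tile are:
- the large tile at (252,457)
- the small one at (233,271)
- the spare stack at (370,170)
- the clipboard paper at (70,260)

The one on the reader is the middle size.

```bash
cat > h.py <<'E'
from station import bot
import cv2, numpy as np
from scipy.spatial.transform import Rotation as R
def ray(c,u,v):
    i=bot.camera_info(c); M=i["world_from_camera"]
    d=np.array([(u-i["cx"])/i["fx"],-(v-i["cy"])/i["fy"],-1.])
    return M[:3,3],M[:3,:3]@d
def at_z(c,u,v,z):
    o,d=ray(c,u,v); return o+d*(z-o[2])/d[2]
def at_d(c,u,v,dep):
    o,d=ray(c,u,v); return o+d*dep
def proj(c,P):
    i=bot.camera_info(c); M=i["world_from_camera"]
    q=(np.atleast_2d(P)-M[:3,3])@M[:3,:3]
    return np.stack([i["cx"]+i["fx"]*q[:,0]/-q[:,2], i["cy"]+i["fy"]*-q[:,1]/-q[:,2]],1)
def cloud(c,d):
    v,u=np.mgrid[:384,:512]; i=bot.camera_info(c); M=i["world_from_camera"]
    p=np.stack([(u-i["cx"])/i["fx"]*d,-(v-i["cy"])/i["fy"]*d,-d],-1)
    return p@M[:3,:3].T+M[:3,3]
def tri(pa,pb):
    (o1,d1),(o2,d2)=ray("top",*pa),ray("scene",*pb)
    A=np.stack([d1,-d2],1); s=np.linalg.lstsq(A,o2-o1,rcond=None)[0]
    a,b=o1+d1*s[0],o2+d2*s[1]; return (a+b)/2,np.linalg.norm(a-b)
E
python3 - <<'E'
from h import *
W=np.array([512,384])
for th in ["stop_face","pivot","foot","knob","start_top","tile","reader","leaf","jar"]:
    r={}
    for c in ["top","scene"]:
        L=bot.landmark_of(c,th); r[c]=[ (np.array(x["xy"])*W,round(x["score"],2)) for x in L[:3]]
    print(th,{c:[(np.round(a,1).tolist(),s) for a,s in r[c]] for c in r})
    if r["top"] and r["scene"]: 
        p,e=tri(r["top"][0][0],r["scene"][0][0]); print("   ",np.round(p,4),round(e,4))
# deck height from depth
for c in ["top","scene"]:
    z=np.load(f"pics/{c}0.npz"); C=cloud(c,z["d"])
    for x in bot.cut_out(c,"reader")[:1]:
        m=x["pixels"]&(z["d"]>0); g=z["p"].astype(int).sum(-1)
        mm=m&(abs(g-np.median(g[m]))<25); print(c,m.sum(),np.median(C[mm][:,2]),np.percentile(C[m][:,2],[2,50,98]), np.median(g[m]))
    # bench height check
    b=(z["p"].astype(int).sum(-1)<90)&(z["d"]>0)&(C[...,0]>.4)&(C[...,0]<.8)&(abs(C[...,1])<.3); print("bench",np.median(C[b][:,2]),b.sum())
E
```

```text
stop_face {'top': [([240.4, 167.8], 0.85), ([352.0, 225.6], 0.75)], 'scene': [([264.7, 220.9], 0.87), ([237.2, 174.6], 0.44), ([367.5, 140.5], 0.28)]}
    [0.5812 0.0164 0.0443] 0.0046
pivot {'top': [([250.1, 217.7], 0.85)], 'scene': [([235.7, 172.8], 0.55)]}
    [ 0.4329 -0.0064  0.0564] 0.0001
foot {'top': [([186.1, 111.2], 0.52), ([278.1, 193.3], 0.49)], 'scene': [([208.0, 202.1], 0.88)]}
    [0.6711 0.0153 0.2815] 0.2614
knob {'top': [([279.5, 191.6], 0.58)], 'scene': [([206.9, 193.2], 0.82), ([238.4, 170.9], 0.57)]}
    [ 0.5008 -0.0906  0.0884] 0.0001
start_top {'top': [([128.3, 222.6], 0.54)], 'scene': [([366.7, 144.5], 0.48), ([210.1, 204.8], 0.18)]}
    [0.4303 0.3473 0.0404] 0.0068
tile {'top': [([159.6, 290.4], 0.89), ([237.6, 192.1], 0.59), ([152.2, 174.7], 0.58)], 'scene': [([301.0, 116.0], 0.8), ([374.1, 199.4], 0.71), ([264.6, 197.0], 0.64)]}
    [0.234  0.2549 0.0125] 0.0053
reader {'top': [([245.8, 190.8], 0.88)], 'scene': [([250.9, 212.5], 0.63)]}
    [0.5198 0.0033 0.0046] 0.0021
leaf {'top': [], 'scene': [([238.8, 170.3], 0.85)]}
jar {'top': [], 'scene': [([111.5, 211.6], 0.98)]}
top 7000 0.04931959991388313 [0.04068352 0.04928925 0.06762479] 414.0
bench -0.0006771917590794319 452
scene 10042 0.050779961469989254 [0.02002598 0.05055873 0.06877824] 309.0
bench 0.0007948338957955436 570
```

```bash
python3 - <<'E'
from h import *
# average several pictures for noise
for c,(x0,x1,y0,y1) in {"top":(185,305,135,250),"scene":(185,320,155,260)}.items():
    P=[];D=[]
    for k in range(4):
        p,d=bot.read_camera(c); P.append(p.astype(float)); D.append(d)
    p=np.mean(P,0).astype(np.uint8); d=np.median(D,0); np.savez(f"pics/{c}1.npz",p=p,d=d)
    q=p[y0:y1,x0:x1,::-1]; cv2.imwrite(f"pics/{c}1crop.png",cv2.resize(q,None,fx=5.5,fy=5,interpolation=cv2.INTER_CUBIC) if 0 else cv2.resize(q,None,fx=5,fy=5,interpolation=cv2.INTER_CUBIC))
E
```

```text
(no output)
```

View pics/top1crop.png

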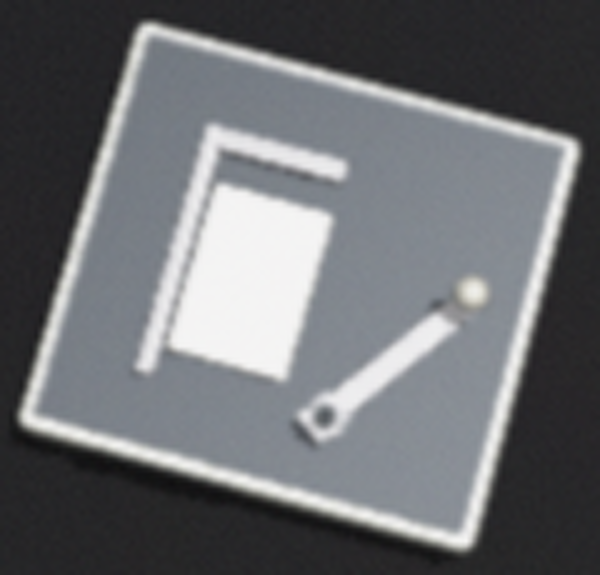

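View pics/scene1crop.png

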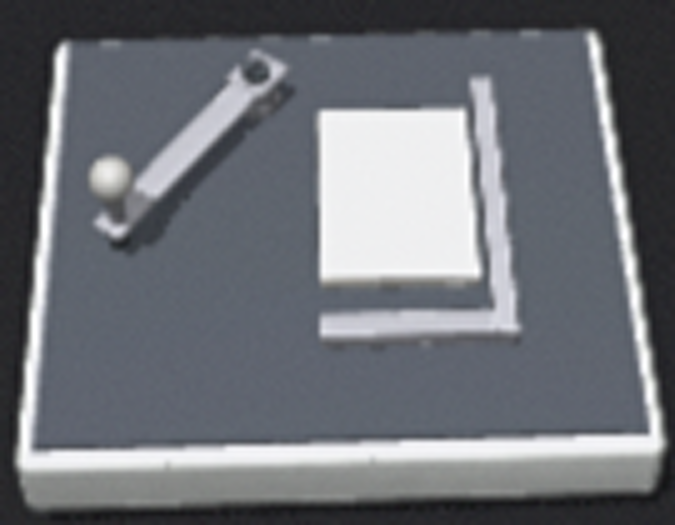

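```bash
cat > fit.py <<'E'
from h import *
from scipy.optimize import minimize
def softhull(c,pts,S=8,shape=(384,512)):
    u=proj(c,pts); h=cv2.convexHull(u.astype(np.float32))[:,0]
    im=np.zeros((shape[0],shape[1]),np.float32)
    x0,y0=np.floor(h.min(0)).astype(int)-3; x1,y1=np.ceil(h.max(0)).astype(int)+3
    big=np.zeros(((y1-y0)*S,(x1-x0)*S),np.uint8)
    hh=((h+0.5-[x0,y0])*S-0.5)
    cv2.fillPoly(big,[np.round(hh*16).astype(np.int32)],255,shift=4)
    im[y0:y1,x0:x1]=cv2.resize(big,(x1-x0,y1-y0),interpolation=cv2.INTER_AREA)/255.
    return im
def box(x,y,yaw,z0,z1,lx,ly):
    c,s=np.cos(yaw),np.sin(yaw); P=[]
    for z in (z0,z1):
        for a in (-1,1):
            for b in (-1,1):
                X,Y=a*lx/2,b*ly/2; P.append([x+c*X-s*Y,y+s*X+c*Y,z])
    return np.array(P)
E
python3 - <<'E'
from fit import *
D=.050
im={c:np.load(f"pics/{c}1.npz")["p"].astype(np.float32).mean(-1) for c in ["top","scene"]}
roi={"top":(slice(125,260),slice(175,315)),"scene":(slice(150,268),slice(180,330))}
soft={}
for c in im:
    g=im[c]; # dark bench -> 0, deck -> 1
    lo=np.median(g[roi[c]][:8]); hi=np.median(g[roi[c]][40:80,40:100]); soft[c]=np.clip((g-lo-5)/(0.8*(hi-lo)),0,1); print(c,lo,hi)
def cost(p,cams,D=D):
    e=0
    for c in cams:
        m=softhull(c,box(p[0],p[1],p[2],D-.045,D,.25,.27)); e+=abs(m-soft[c])[roi[c]].sum()
    return e
for cams in (["top"],["scene"],["top","scene"]):
    best=None
    for s in range(3):
        r=minimize(cost,np.array([.519,.0035,-.23])+np.random.randn(3)*[.002,.002,.01],args=(cams,),method="Nelder-Mead",options=dict(initial_simplex=np.array([.519,.0035,-.23])+np.array([[0,0,0],[.006,0,0],[0,.006,0],[0,0,.03]])*(1 if s%2 else -1),xatol=1e-5,fatol=1e-3))
        if best is None or r.fun<best.fun: best=r
    print(cams,np.round(best.x,4),best.fun)
E
```

```text
top 38.333332 143.33333
scene 40.666668 103.0
['top'] [ 0.5132  0.005  -0.2963] 145.57101440429688
['scene'] [ 0.5114  0.0065 -0.297 ] 487.8954772949219
['top', 'scene'] [ 0.5134  0.006  -0.2981] 674.3689575195312
```

```bash
cat > ov.py <<'E'
from fit import *
X,Y,YAW,DK=.5133,.0055,-.2970,.050
def rw(p):  # reader -> world (mm in)
    p=np.atleast_2d(p)/1000.; c,s=np.cos(YAW),np.sin(YAW)
    return np.stack([X+c*p[:,0]-s*p[:,1],Y+s*p[:,0]+c*p[:,1],DK-.045+p[:,2]],1)
def wr(P):
    P=np.atleast_2d(P); c,s=np.cos(YAW),np.sin(YAW); dx,dy=P[:,0]-X,P[:,1]-Y
    return np.stack([c*dx+s*dy,-s*dx+c*dy,P[:,2]-DK+.045],1)*1000
E
cat > draw.py <<'E'
from ov import *
import sys
def draw(src,tag,extra=[]):
  for c,(x0,x1,y0,y1) in {"top":(185,305,135,250),"scene":(185,320,155,260)}.items():
    p=src[c]; q=cv2.resize(p[y0:y1,x0:x1,::-1],None,fx=5,fy=5,interpolation=cv2.INTER_CUBIC).copy()
    def poly(L,col):
        u=(proj(c,rw(np.array(L,float)))+.5-[x0,y0])*5; cv2.polylines(q,[np.round(u).astype(int)],True,col,1)
    poly([[-125,-135,45],[125,-135,45],[125,135,45],[-125,135,45]],(0,255,0))
    poly([[60,-7.5,55],[60,67.5,55]],(0,0,255)); poly([[-50,67,55],[60,67,55]],(0,0,255))
    poly([[-75,-35,63],[-75,-35,45]],(255,0,255))
    for L,col in extra: poly(L,col)
    cv2.imwrite(f"pics/{c}{tag}.png",q)
E
python3 - <<'E'
from draw import *
draw({c:np.load(f"pics/{c}1.npz")["p"] for c in ["top","scene"]},"ov1")
z=np.load("pics/top1.npz"); C=cloud("top",z["d"])
for c,pv,pk in (("top",(250.1,217.7),(279.5,192.6)),("scene",(235.7,172.),(207,190.5))):
    a=wr(at_z(c,*pv,DK+.018))[0]; k=wr(at_z(c,*pk,DK+.0435))[0]; print(c,a.round(1),k.round(1),np.hypot(*(k-a)[:2]),np.arctan2(k[1]+35,k[0]+75))
E
python3 -c "
import cv2,numpy as np
a=cv2.imread('pics/topov1.png');b=cv2.imread('pics/sceneov1.png')
h=600
s=[cv2.resize(i,(400,int(i.shape[0]*400/i.shape[1])) ) for i in(a,b)]
"
```

```text
top [-74.8 -35.3  63. ] [ 12.5 -96.2  88.5] 106.460284514866 -0.6099103906784642
scene [-64.9 -34.4  63. ] [ 13.  -95.   88.5] 98.67647042788312 -0.5989392418417562
```

View pics/topov1.png

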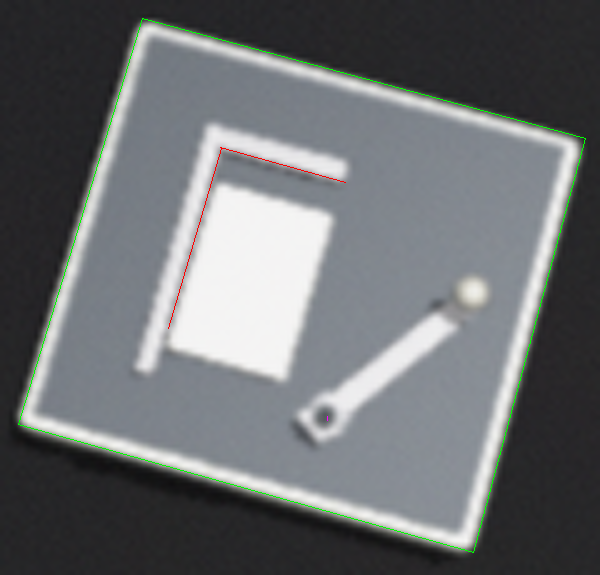

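View pics/sceneov1.png

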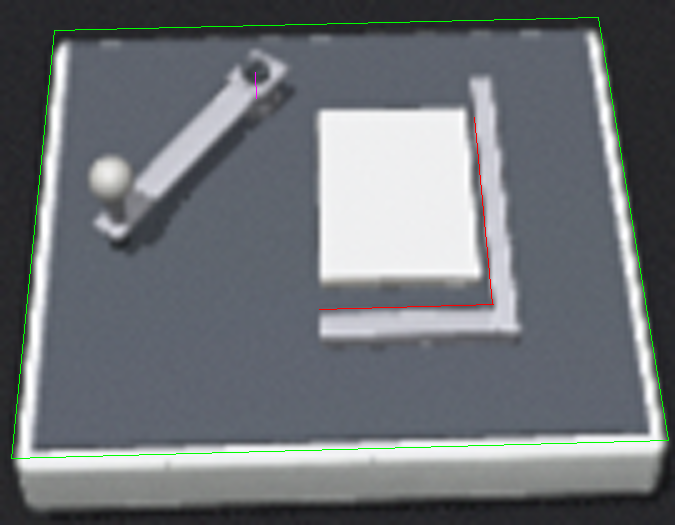

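```bash
cat >> h.py <<'E'
def need(target,heading=None):
    """print shift in tool axes (mm) from measured pose and tool-z turn (deg); heading = desired heading of tool x (rad), mod pi"""
    o=bot.get_obs(); q=o["tool_rot"]; r=R.from_quat([q[1],q[2],q[3],q[0]]); M=r.as_matrix()
    h=np.arctan2(M[1,0],M[0,0]); s=M.T@(np.array(target)-o["eef_pos"])*1000
    print("t",round(o["t"],2),"pos",o["eef_pos"].round(4),"F",np.round(o["contact_force"],1),"w",round(float(o["gripper_width"]),3),"q",np.round(o["q"],2))
    print("shift now-axes",s.round(1),"heading",round(h,4),"z-axis",M[:,2].round(4))
    if heading is not None:
        d=(heading-h+np.pi/2)%np.pi-np.pi/2; t=-np.degrees(d)
        M2=M@R.from_rotvec([0,0,-d]).as_matrix(); print("turn z deg",round(t,2),"shift after turn",(M2.T@(np.array(target)-o["eef_pos"])*1000).round(1))
E
python3 - <<'E'
from draw import *
im=np.load("pics/top1.npz")["p"].astype(np.float32).mean(-1)
# tile: bright component around (238,193)
m=(im>185).astype(np.uint8); n,l,st,ce=cv2.connectedComponentsWithStats(m); k=l[193,238]; print(st[k],ce[k],im[193,238])
cn=max(cv2.findContours((l==k).astype(np.uint8),0,1)[0],key=len)[:,0]
roi=(slice(165,215),slice(212,258)); soft=np.clip((im-150)/80,0,1)
sub=np.zeros_like(im); ker=cv2.dilate((l==k).astype(np.uint8),np.ones((5,5)));
def cost(p): 
    mm=softhull("top",box(p[0],p[1],p[2],DK+.004,DK+.008,.1,.07)); return (abs(mm-soft)*ker)[roi].sum()+ (mm*(1-ker)).sum()
p0=at_z("top",*ce[k],DK+.008)
b=min((minimize(cost,[p0[0],p0[1],YAW+a],method="Nelder-Mead",options=dict(initial_simplex=np.array([p0[0],p0[1],YAW+a])+np.array([[0,0,0],[.003,0,0],[0,.003,0],[0,0,.03]]))) for a in(-.03,0,.03)),key=lambda r:r.fun)
print("tile",b.x.round(4),b.fun,"reader frame",wr([*b.x[:2],DK]).round(1),"askew",b.x[2]-YAW)
tc=wr([*b.x[:2],DK])[0]; a=b.x[2]-YAW; Rm=np.array([[np.cos(a),-np.sin(a)],[np.sin(a),np.cos(a)]])
L=[[*(tc[:2]+Rm@np.array(v)),53] for v in([-50,-35],[50,-35],[50,35],[-50,35])]
kn=[[-75+105*np.cos(-.605),-35+105*np.sin(-.605),z] for z in(60,88.5)]
draw({c:np.load(f"pics/{c}1.npz")["p"] for c in ["top","scene"]},"ov2",[(L,(255,0,0)),(kn,(0,255,255))])
for c in("top","scene"):
    z=np.load(f"pics/{c}1.npz"); C=cloud(c,z["d"])
    x=bot.cut_out(c,"start_top")
    for e in x[:2]:
        mm=e["pixels"]; P=C[mm&(z["d"]>0)]; print(c,"button cut",e["score"],mm.sum(),np.median(P,0).round(4),np.percentile(P[:,2],[5,50,90,97]).round(4))
E
python3 - <<'E'
import cv2
p=__import__('numpy').load('pics/top1.npz')["p"]
cv2.imwrite('pics/btn.png',cv2.resize(p[195:250,95:165,::-1],None,fx=8,fy=8,interpolation=cv2.INTER_CUBIC))
E
```

```text
[ 213  160   41   51 1119] [232.99553172 187.68453977] 243.33333
tile [ 0.5123  0.0364 -0.3013] 215.73773193359375 reader frame [[-10.   29.3  45. ]] askew -0.004297156083982345
```

View pics/topov2.png

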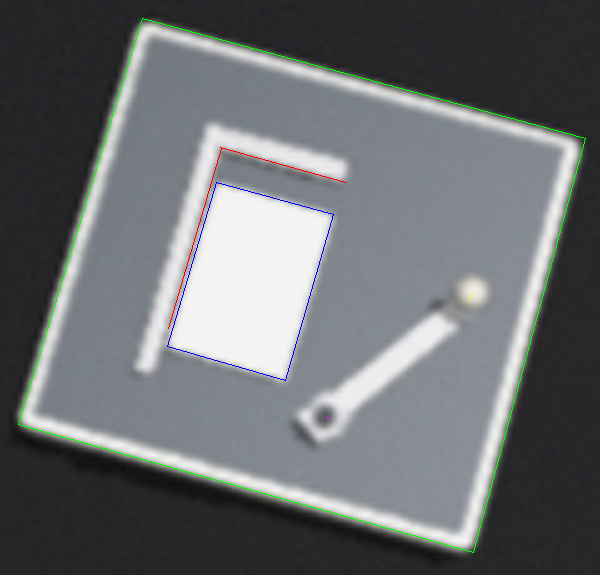

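View pics/btn.png

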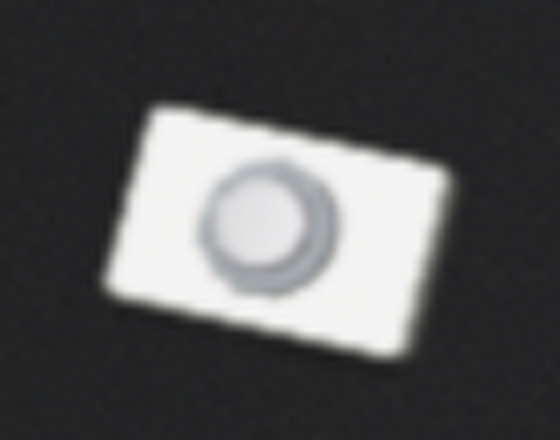

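The crop shows that the tile on the reader matches the 100 x 70 outline, so it is the middle-sized one. The button cap sits at about (258,224) in the box crop. Next I need its height.

```bash
python3 - <<'E'
from draw import *
for c,u,v in(("top",126.8,222.5),("scene",365.,143.5)):
    z=np.load(f"pics/{c}1.npz"); C=cloud(c,z["d"]); v0,u0=round(v),round(u)
    print(c,C[v0-5:v0+6,u0,2].round(4),C[v0,u0-6:u0+7,2].round(4))
    for h in(.036,.04,.044): print(h,at_z(c,u,v,h).round(4))
z=np.load("pics/scene1.npz")["p"]; cv2.imwrite('pics/btn2.png',cv2.resize(z[125:175,330:400,::-1],None,fx=8,fy=8,interpolation=cv2.INTER_CUBIC))
# target for push start: near-edge mid, tile centre y in reader
P=rw([-10-50-11-15,29,45])[0]; print("push start",P); need([P[0],P[1],.2],YAW)
print("need jar",[ (e["score"],np.round(np.array(e["xy"])*[512,384])) for e in bot.find_in("top","jar")])
E
```

```text
top [0.0521 0.0521 0.0509 0.0493 0.0467 0.0485 0.0488 0.0509 0.0461 0.0503
 0.0477] [0.0456 0.052  0.0493 0.0471 0.0482 0.0496 0.0485 0.0504 0.0505 0.0478
 0.0476 0.0506 0.0425]
0.036 [0.4296 0.3496 0.036 ]
0.04 [0.4291 0.3486 0.04  ]
0.044 [0.4287 0.3476 0.044 ]
scene [0.0512 0.0501 0.0501 0.0505 0.0496 0.0504 0.0506 0.0501 0.0492 0.0443
 0.041 ] [0.0463 0.0499 0.0508 0.0498 0.0501 0.0504 0.0504 0.0505 0.05   0.0505
 0.049  0.0508 0.0502]
0.036 [0.422  0.3521 0.036 ]
0.04 [0.4257 0.349  0.04  ]
0.044 [0.4293 0.346  0.044 ]
push start [0.43955212 0.05839849 0.05      ]
t 1.6 pos [0.1649 0.6546 0.2313] F [0.6 0.5 0.3] w 0.999 q [-1.43  0.48  0.02  1.56 -0.01  1.11 -0.08]
shift now-axes [-412.  -511.    31.3] heading 2.8948 z-axis [-0.  0. -1.]
turn z deg 2.88 shift after turn [-437.1 -489.7   31.3]
need jar [(0.73, array([354., 226.]))]
```

View pics/btn2.png

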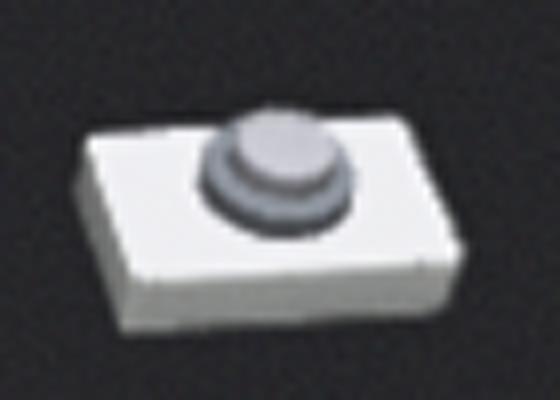

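The button's top is at about (0.428, 0.346, 0.050). I'll shut the fingers and move to a point above the push start.

```bash
python3 -m jog '[[[0,0,0],[0,0,2.9],1],[[-50,-25,0],[0,0,0],1],[[-55,-30,0],[0,0,0],1],[[-55,-35,0],[0,0,0],1],[[-50,-45,0],[0,0,0],1],[[-50,-50,0],[0,0,0],1],[[-40,-55,0],[0,0,0],1],[[-40,-58,0],[0,0,0],1],[[-35,-58,0],[0,0,0],1],[[-30,-58,0],[0,0,0],1],[[-30,-50,0],[0,0,0],1],[[0,-20,0],[0,0,0],1]]' 40; python3 - <<'E'
from draw import *
P=rw([-10-50-11-15,29,45])[0]; need([P[0],P[1],.1],YAW)
E
```

```text
t: 3.15
eef_pos: [0.4256, 0.0949, 0.2317]
tool_rot: [0.001, 0.151, 0.989, 0.0]
contact_force: [0.0, -0.4, -0.2]
gripper_width: -0.0
t 3.15 pos [0.4256 0.0949 0.2317] F [ 0.  -0.4 -0.2] w -0.0 q [-0.67  0.07  0.33  2.11 -0.03  0.96  0.94]
shift now-axes [-24.1 -30.7 131.7] heading 2.8382 z-axis [ 1.1e-03 -1.0e-04 -1.0e+00]
turn z deg -0.37 shift after turn [-23.9 -30.8 131.7]
```

```bash
python3 -m jog '[[[-12,-15,20],[0,0,-0.4],1],[[-12,-15,40],[0,0,0],1],[[0,0,40],[0,0,0],1],[[0,0,30],[0,0,0],1],[[0,0,0],[0,0,0],1]]'; python3 - <<'E'
from draw import *
P=rw([-10-50-11-15,29,45])[0]; need([P[0],P[1],.055],YAW)
print(wr(bot.get_obs()["eef_pos"]))
for c in("top","scene"):
    p,d=bot.read_camera(c)
    x0,x1,y0,y1={"top":(185,305,135,250),"scene":(185,320,105,260)}[c]
    q=cv2.resize(p[y0:y1,x0:x1,::-1],None,fx=4,fy=4,interpolation=cv2.INTER_CUBIC).copy()
    u=(proj(c,bot.get_obs()["eef_pos"])[0]+.5-[x0,y0])*4; cv2.circle(q,tuple(np.round(u).astype(int)),3,(0,0,255),-1)
    cv2.imwrite(f"pics/{c}3.png",q)
E
```

```text
t: 3.78
eef_pos: [0.4374, 0.0631, 0.0998]
tool_rot: [-0.002, 0.144, 0.99, -0.001]
contact_force: [0.8, 0.2, -0.6]
gripper_width: -0.0
t 3.77 pos [0.4374 0.0631 0.0998] F [ 0.8  0.2 -0.6] w -0.0 q [-0.57  0.3   0.33  2.23 -0.16  0.64  1.16]
shift now-axes [-3.6 -3.7 44.8] heading 2.8521 z-axis [-0.0043 -0.0014 -1.    ]
turn z deg 0.43 shift after turn [-3.6 -3.7 44.8]
[[-89.43813676  32.83594676  94.8480784 ]]
```

View pics/scene3.png

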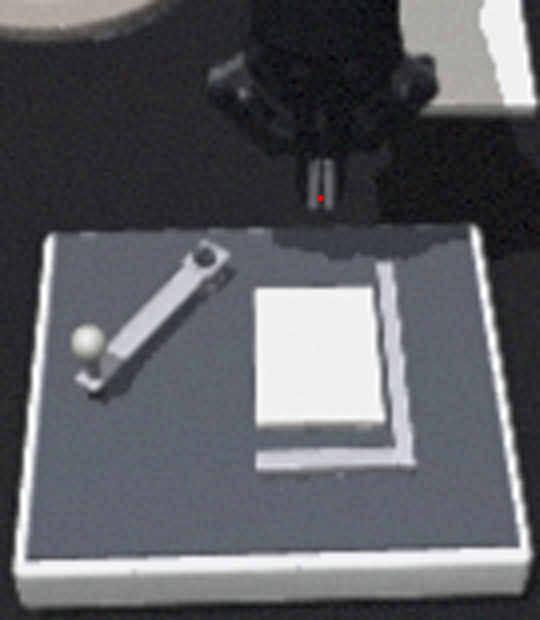

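```bash
python3 -m jog '[[[-2,-3.5,20],[0,0,0.4],1],[[0,0,15],[0,0,0],1],[[0,0,6],[0,0,0],1],[[0,0,3],[0,0,0],1],[[0,0,0],[0,0,0],1]]'; python3 - <<'E'
from draw import *
P=rw([-10-50-11,29,45])[0]; need([P[0],P[1],.054],YAW)
print(wr(bot.get_obs()["eef_pos"]))
E
```

```text
t: 4.5
eef_pos: [0.4402, 0.059, 0.0575]
tool_rot: [0.0, 0.148, 0.989, 0.0]
contact_force: [-0.3, 0.7, -1.3]
gripper_width: -0.004
t 4.5 pos [0.4402 0.059  0.0575] F [-0.3  0.7 -1.3] w -0.004 q [-0.52  0.39  0.3   2.25 -0.22  0.53  1.22]
shift now-axes [-14.6  -0.8   3.5] heading 2.8443 z-axis [ 2.e-04  2.e-04 -1.e+00]
turn z deg -0.02 shift after turn [-14.6  -0.8   3.5]
[[-85.57143957  29.75481264  52.49611136]]
```

```bash
python3 -m jog '[[[0,0,2],[0,0,0],1],[[0,-0.7,1.5],[0,0,0],1],[[0,0,0],[0,0,0],1],[[-4,0,0],[0,0,0],1],[[-3,0,0],[0,0,0],1],[[-3,0,0],[0,0,0],1],[[-2,0,0],[0,0,0],1],[[-2,0,0],[0,0,0],1],[[-2,0,0],[0,0,0],1],[[-2,0,0],[0,0,0],1],[[-2,0,0],[0,0,0],1],[[-2,0,0],[0,0,0],1]]'; python3 - <<'E'
from draw import *
P=rw([-50,29,45])[0]; need([P[0],P[1],.054],YAW)
print(wr(bot.get_obs()["eef_pos"]))
E
```

```text
t: 6.0
eef_pos: [0.4608, 0.0517, 0.0537]
tool_rot: [-0.0, 0.148, 0.989, -0.0]
contact_force: [-0.7, -0.2, 0.4]
gripper_width: -0.002
t 6.0 pos [0.4608 0.0517 0.0537] F [-0.7 -0.2  0.4] w -0.002 q [-0.49  0.42  0.29  2.2  -0.23  0.54  1.25]
shift now-axes [-13.7   0.2  -0.3] heading 2.8442 z-axis [-3.e-04  0.e+00 -1.e+00]
turn z deg -0.02 shift after turn [-13.7   0.2  -0.3]
[[-63.72448946  28.82017883  48.74507017]]
```

```bash
python3 -m jog '[[[-2,0,0],[0,0,0],1],[[-2,0,0],[0,0,0],1],[[-2,0,0],[0,0,0],1],[[-1.5,0,0],[0,0,0],1],[[-1,0,0],[0,0,0],1],[[0,0,0],[0,0,0],1]]'; python3 - <<'E'
from draw import *
P=rw([-50,29,45])[0]; need([P[0],P[1],.054],YAW)
print(wr(bot.get_obs()["eef_pos"]))
for c in("top","scene"):
    p,d=bot.read_camera(c)
    x0,x1,y0,y1={"top":(185,305,135,250),"scene":(185,320,135,260)}[c]
    q=cv2.resize(p[y0:y1,x0:x1,::-1],None,fx=5,fy=5,interpolation=cv2.INTER_CUBIC).copy()
    cv2.imwrite(f"pics/{c}4.png",q)
E
```

```text
t: 6.75
eef_pos: [0.4692, 0.0492, 0.0538]
tool_rot: [0.0, 0.148, 0.989, 0.0]
contact_force: [-0.1, 0.7, -0.4]
gripper_width: -0.002
t 6.75 pos [0.4692 0.0492 0.0538] F [-0.1  0.7 -0.4] w -0.002 q [-0.48  0.43  0.29  2.19 -0.23  0.55  1.26]
shift now-axes [-5.   0.1 -0.2] heading 2.8441 z-axis [ 3.e-04  0.e+00 -1.e+00]
turn z deg -0.03 shift after turn [-5.   0.1 -0.2]
[[-54.99897495  28.91831461  48.82589061]]
```

View pics/scene4.png

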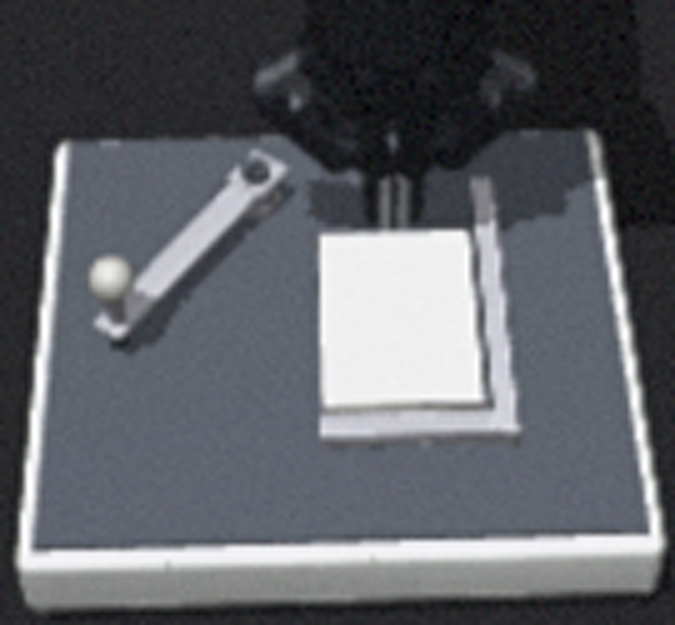

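The tile's far edge is now almost on the stop, at (400,408) in the crop. I'll continue in 1 mm steps and watch the force.

```bash
python3 -m jog '[[[-1,0,0],[0,0,0],1],[[-1,0,0],[0,0,0],1],[[-1,0,0],[0,0,0],1],[[0,0,0],[0,0,0],1]]'; python3 -m jog '[[[-1,0,0],[0,0,0],1],[[0,0,0],[0,0,0],1]]';python3 -m jog '[[[-1,0,0],[0,0,0],1],[[0,0,0],[0,0,0],1]]'
```

```text
t: 7.35
eef_pos: [0.472, 0.0483, 0.0538]
tool_rot: [0.0, 0.148, 0.989, 0.0]
contact_force: [-1.4, 0.5, 0.9]
gripper_width: -0.0
t: 7.6
eef_pos: [0.4729, 0.0481, 0.0538]
tool_rot: [0.0, 0.148, 0.989, 0.0]
contact_force: [-1.6, 0.3, 0.5]
gripper_width: -0.003
t: 7.85
eef_pos: [0.474, 0.0478, 0.0538]
tool_rot: [0.0, 0.148, 0.989, 0.0]
contact_force: [-1.8, 0.8, 0.5]
gripper_width: 0.002
```

```bash
python3 -m jog '[[[-0.7,0,0],[0,0,0],1],[[0,0,0],[0,0,0],1]]'; python3 - <<'E'
from draw import *
print(wr(bot.get_obs()["eef_pos"]))
E
```

```text
t: 8.1
eef_pos: [0.4746, 0.0476, 0.0538]
tool_rot: [0.0, 0.148, 0.989, 0.0]
contact_force: [-1.5, -0.1, -0.1]
gripper_width: 0.002
[[-49.36484281  28.89051721  48.80351132]]
```

```bash
python3 -m jog '[[[-0.7,0,0],[0,0,0],1],[[0,0,0],[0,0,0],1]]';  python3 -m jog '[[[-0.6,0,0],[0,0,0],1],[[0,0,0],[0,0,0],1]]'
```

```text
t: 8.35
eef_pos: [0.475, 0.0474, 0.0538]
tool_rot: [-0.0, 0.148, 0.989, 0.0]
contact_force: [-1.2, 0.3, 1.3]
gripper_width: -0.0
t: 8.6
eef_pos: [0.4751, 0.0474, 0.0537]
tool_rot: [-0.001, 0.148, 0.989, -0.0]
contact_force: [-4.6, 0.7, 2.5]
gripper_width: -0.002
```

Force has risen to 4.6 N with almost no further motion, so the tile is flush. I'll back off and lift.

```bash
python3 -m jog '[[[2,0,0],[0,0,0],1],[[6,0,0],[0,0,0],1],[[8,0,0],[0,0,0],1],[[0,0,-40],[0,0,0],1],[[0,0,-50],[0,0,0],1],[[10,0,-30],[0,0,0],1]]'; python3 - <<'E'
from draw import *
src={}
for c in("top","scene"):
    p,d=bot.read_camera(c); src[c]=p
draw(src,"5")
a=-.605
K=rw([-75+105*np.cos(a)+1.5,-35+105*np.sin(a),88.5])[0]; print(K)
need([K[0],K[1],K[2]+.05-.019],YAW+a)
E
```

```text
t: 9.35
eef_pos: [0.4517, 0.0549, 0.1759]
tool_rot: [0.001, 0.149, 0.989, 0.001]
contact_force: [0.0, 0.2, 0.0]
gripper_width: 0.001
[ 0.49787949 -0.08883737  0.0935    ]
t 9.45 pos [0.4518 0.0556 0.1765] F [0.7 0.1 0.9] w -0.0 q [-0.6   0.18  0.38  2.14 -0.09  0.83  1.12]
shift now-axes [ -86.1 -124.8   51.9] heading 2.8446 z-axis [ 0.0051  0.0027 -1.    ]
turn z deg 34.67 shift after turn [-141.9  -53.7   51.9]
```

View pics/scene5.png

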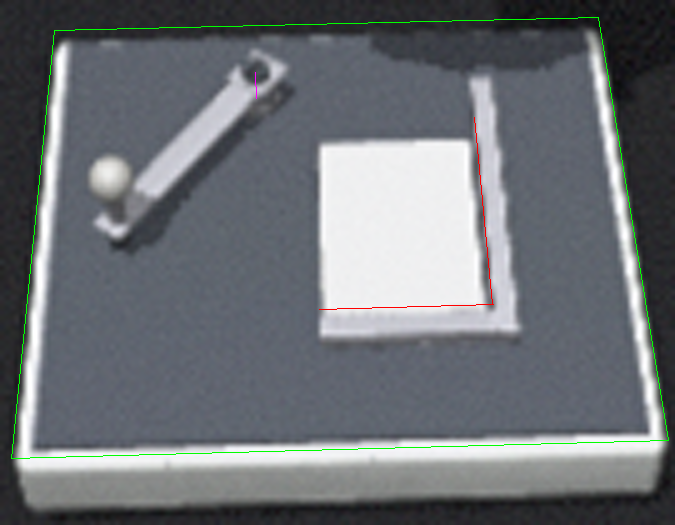

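View pics/top5.png

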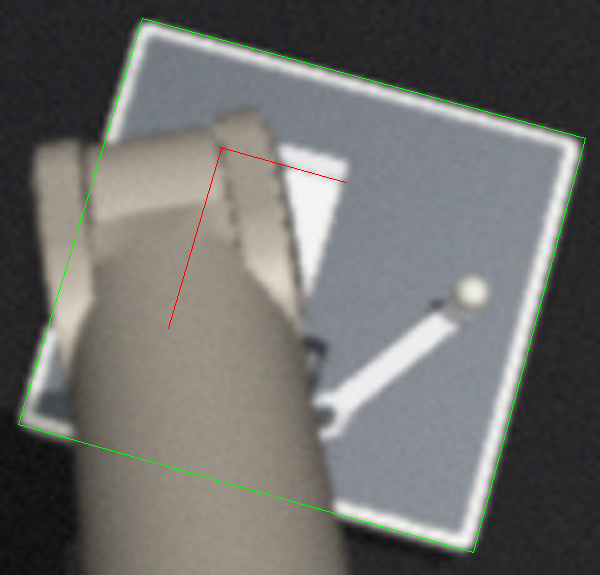

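```bash
python3 -m jog '[[[-28,-40,0],[0,0,0],0],[[-30,-42,0],[0,0,0],0],[[-28,-43,10],[0,0,0],0],[[0,0,15],[0,0,8.7],0],[[0,0,15],[0,0,8.7],0],[[0,0,12],[0,0,8.7],0],[[0,0,0],[0,0,8.6],0],[[0,0,0],[0,0,0],0]]'; python3 - <<'E'
from draw import *
a=-.605
K=rw([-75+105*np.cos(a)+1.5,-35+105*np.sin(a),88.5])[0]; print(K)
need([K[0],K[1],K[2]-.019],YAW+a)
for c in("top","scene"):
    p,d=bot.read_camera(c)
    x0,x1,y0,y1={"top":(185,305,135,250),"scene":(170,305,115,240)}[c]
    q=cv2.resize(p[y0:y1,x0:x1,::-1],None,fx=5,fy=5,interpolation=cv2.INTER_CUBIC).copy()
    cv2.imwrite(f"pics/{c}6.png",q)
E
```

```text
t: 10.45
eef_pos: [0.4957, -0.0898, 0.1207]
tool_rot: [-0.001, 0.436, 0.9, -0.001]
contact_force: [-0.2, -0.1, -0.3]
gripper_width: 0.498
[ 0.49787949 -0.08883737  0.0935    ]
t 10.45 pos [ 0.4957 -0.0898  0.1207] F [-0.2 -0.1 -0.3] w 0.498 q [-0.41  0.39  0.57  2.09 -0.3   0.75  1.02]
shift now-axes [-0.6  2.4 46.2] heading 2.24 z-axis [-1.7e-03 -7.0e-04 -1.0e+00]
turn z deg 0.02 shift after turn [-0.6  2.4 46.2]
```

View pics/scene6.png

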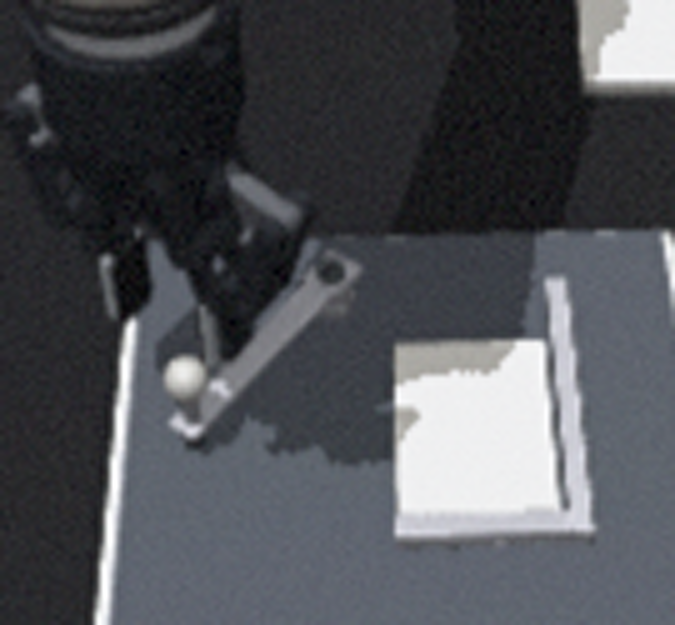

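```bash
python3 -m jog '[[[-0.6,2.4,10],[0,0,0],0],[[0,0,15],[0,0,0],0],[[0,0,10],[0,0,0],0],[[0,0,7],[0,0,0],0],[[0,0,4],[0,0,0],0],[[0,0,0],[0,0,0],0]]'; python3 - <<'E'
from draw import *
a=-.605
K=rw([-75+105*np.cos(a)+1.5,-35+105*np.sin(a),88.5])[0]
need([K[0],K[1],K[2]-.021],YAW+a)
for c in("scene",):
    p,d=bot.read_camera(c)
    x0,x1,y0,y1={"top":(185,305,135,250),"scene":(170,305,115,240)}[c]
    q=cv2.resize(p[y0:y1,x0:x1,::-1],None,fx=5,fy=5,interpolation=cv2.INTER_CUBIC).copy()
    cv2.imwrite(f"pics/{c}7.png",q)
E
```

```text
t: 11.3
eef_pos: [0.4986, -0.0889, 0.0756]
tool_rot: [-0.0, 0.436, 0.9, -0.0]
contact_force: [-0.3, 0.6, 0.1]
gripper_width: 0.498
t 11.3 pos [ 0.4986 -0.0889  0.0756] F [-0.3  0.6  0.1] w 0.498 q [-0.36  0.47  0.51  2.11 -0.37  0.65  1.08]
shift now-axes [ 0.5 -0.5  3.1] heading 2.2385 z-axis [-3.e-04 -0.e+00 -1.e+00]
turn z deg -0.06 shift after turn [ 0.5 -0.5  3.1]
```

View pics/scene7.png

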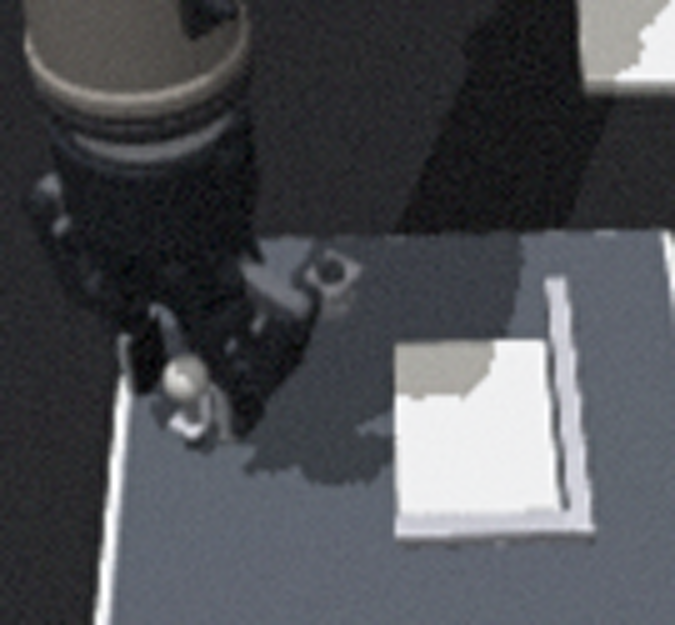

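The knob, at (185,378), sits between the two fingers. I'll go down slightly and close.

```bash
python3 -m jog '[[[0,0,2.5],[0,0,0],0],[[0,0,0],[0,0,0],0.3],[[0,0,0],[0,0,0],0.5],[[0,0,0],[0,0,0],0.7],[[0,0,0],[0,0,0],1],[[0,0,0],[0,0,0],1],[[0,0,0],[0,0,0],1]]' 40
```

```text
t: 12.22
eef_pos: [0.4987, -0.089, 0.0733]
tool_rot: [0.0, 0.436, 0.9, -0.0]
contact_force: [0.6, -1.3, 0.8]
gripper_width: 0.204
```

```bash
python3 -m jog '[[[0,0,-1],[0,0,0],1],[[0,0,-1],[0,0,0],1],[[0,0,-1],[0,0,0],1],[[0,0,-1],[0,0,0],1],[[0,0,0],[0,0,0],1]]';  python3 - <<'E'
from draw import *
for c in("scene",):
    p,d=bot.read_camera(c)
    x0,x1,y0,y1={"top":(185,305,135,250),"scene":(185,250,170,215)}[c]
    q=cv2.resize(p[y0:y1,x0:x1,::-1],None,fx=12,fy=12,interpolation=cv2.INTER_CUBIC).copy()
    cv2.imwrite(f"pics/{c}8.png",q)
E
```

```text
t: 12.85
eef_pos: [0.4979, -0.0883, 0.0769]
tool_rot: [-0.001, 0.436, 0.9, -0.0]
contact_force: [-1.5, 2.8, -5.9]
gripper_width: 0.205
```

View pics/scene8.png

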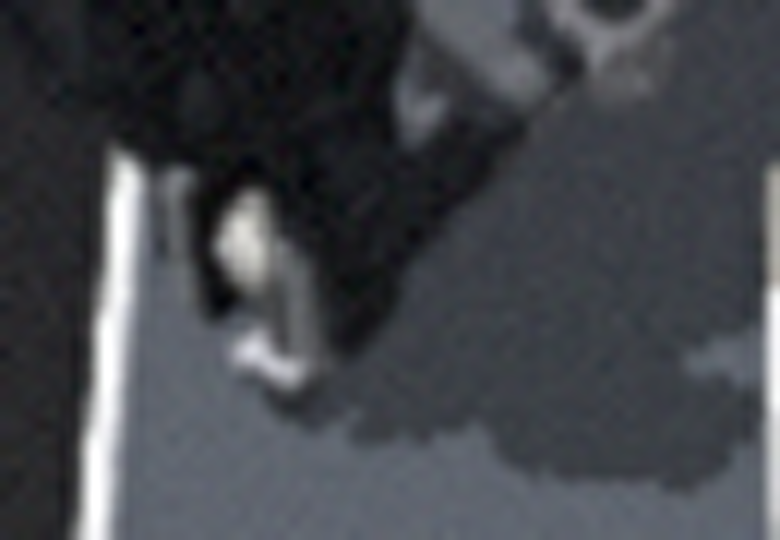

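The grip holds, with about 6 N pull at 4 mm of lift. I'll keep lifting with a little inward shift, as the arm tips back.

```bash
python3 -m jog '[[[1.2,0,0],[0,0,0],1],[[0.5,0,-2],[0,0,0],1],[[0.5,0,-2],[0,0,0],1],[[0.5,0,-2],[0,0,0],1],[[0.5,0,-2],[0,0,0],1],[[0,0,-1],[0,0,0],1],[[0,0,0],[0,0,0],1]]'
```

```text
t: 13.78
eef_pos: [0.4961, -0.0859, 0.086]
tool_rot: [-0.001, 0.436, 0.9, 0.0]
contact_force: [-2.2, 2.8, -8.6]
gripper_width: 0.203
```

```bash
python3 -m jog '[[[0,2,0],[0,0,-1],1],[[0.4,8.9,0],[0,0,-5],1],[[0.4,8.9,0],[0,0,-5],1],[[0.4,8.9,0],[0,0,-5],1],[[0.4,8.9,0],[0,0,-5],1],[[0,0,0],[0,0,0],1]]';python3 - <<'E'
from draw import *
o=bot.get_obs(); r=wr(o["eef_pos"])[0]; print(r,np.hypot(r[0]+75,r[1]+35),np.arctan2(r[1]+35,r[0]+75)); need(o["eef_pos"])
for c in("scene",):
    p,d=bot.read_camera(c)
    x0,x1,y0,y1={"top":(185,305,135,250),"scene":(185,320,125,245)}[c]
    q=cv2.resize(p[y0:y1,x0:x1,::-1],None,fx=5,fy=5,interpolation=cv2.INTER_CUBIC).copy()
    cv2.imwrite(f"pics/{c}9.png",q)
E
```

```text
t: 14.52
eef_pos: [0.5207, -0.0577, 0.0858]
tool_rot: [-0.001, 0.265, 0.964, -0.0]
contact_force: [-3.9, 3.0, -9.5]
gripper_width: 0.202
[ 25.60927536 -58.29177491  80.78468522] 103.27019447024023 -0.2274994217747003
t 14.53 pos [ 0.5207 -0.0577  0.0858] F [-3.9  3.  -9.5] w 0.202 q [-0.35  0.46  0.42  2.06 -0.29  0.69  1.3 ]
shift now-axes [0. 0. 0.] heading 2.6057 z-axis [-1.7e-03  4.0e-04 -1.0e+00]
```

View pics/scene9.png

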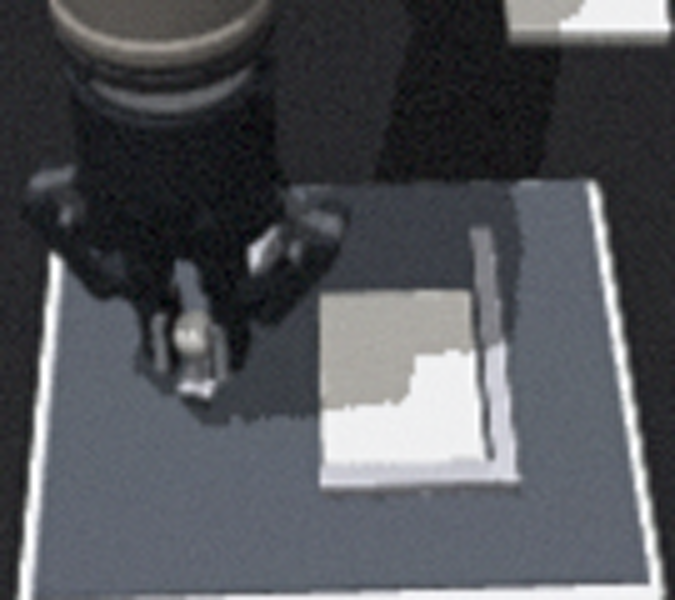

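```bash
python3 -m jog '[[[1.5,0,0],[0,0,0],1],[[0.4,8.8,0],[0,0,-5],1],[[0.4,8.8,0],[0,0,-5],1],[[0.4,8.8,0],[0,0,-5],1],[[0,0,0],[0,0,0],1]]';python3 - <<'E'
from draw import *
o=bot.get_obs(); r=wr(o["eef_pos"])[0]; print(r,np.hypot(r[0]+75,r[1]+35),np.arctan2(r[1]+35,r[0]+75)); need(o["eef_pos"])
E
```

```text
t: 15.2
eef_pos: [0.5308, -0.0334, 0.0865]
tool_rot: [0.0, 0.138, 0.99, -0.0]
contact_force: [-3.2, 1.1, -9.3]
gripper_width: 0.202
[ 28.10261319 -32.1310335   81.45046333] 103.14252186174772 0.027819143210634688
t 15.2 pos [ 0.5308 -0.0334  0.0865] F [-3.2  1.1 -9.3] w 0.202 q [-0.34  0.45  0.35  2.04 -0.24  0.69  1.47]
shift now-axes [0. 0. 0.] heading 2.8657 z-axis [ 9.e-04 -2.e-04 -1.e+00]
```

```bash
python3 -m jog '[[[1,0,0],[0,0,0],1],[[0.4,8.7,0],[0,0,-5],1],[[0.4,8.7,0],[0,0,-5],1],[[0.4,8.7,0],[0,0,-5],1],[[0.4,8.7,0],[0,0,-5],1],[[0.4,8.1,0],[0,0,-4.6],1],[[0,0,0],[0,0,0],1]]';python3 - <<'E'
from draw import *
o=bot.get_obs(); r=wr(o["eef_pos"])[0]; print(r,np.hypot(r[0]+75,r[1]+35),np.arctan2(r[1]+35,r[0]+75)); need(o["eef_pos"])
for c in("scene",):
    p,d=bot.read_camera(c)
    x0,x1,y0,y1={"top":(185,305,135,250),"scene":(185,320,125,245)}[c]
    q=cv2.resize(p[y0:y1,x0:x1,::-1],None,fx=5,fy=5,interpolation=cv2.INTER_CUBIC).copy()
    cv2.imwrite(f"pics/{c}10.png",q)
E
```

```text
t: 16.08
eef_pos: [0.533, 0.0094, 0.0868]
tool_rot: [0.001, -0.076, 0.997, -0.0]
contact_force: [0.2, 0.4, -8.2]
gripper_width: 0.203
[17.69972918  9.44469089 81.81950036] 102.80355216541344 0.44707116624062826
t 16.07 pos [0.533  0.0094 0.0868] F [ 0.2  0.4 -8.2] w 0.203 q [-0.33  0.44  0.24  2.03 -0.16  0.68  1.74]
shift now-axes [0. 0. 0.] heading -2.9889 z-axis [ 0.0025  0.     -1.    ]
```

View pics/scene10.png

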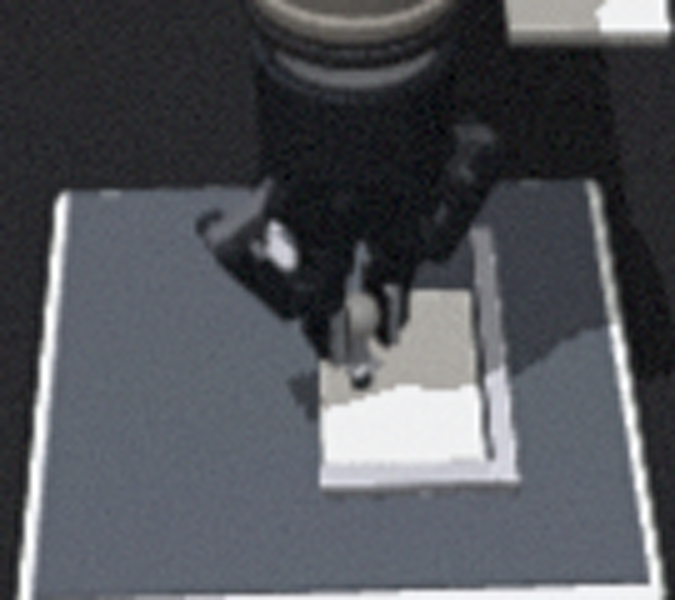

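The foot is over the tile at (360,375), well inside the edge at x≈320. I'll let it down gently, feeling for contact.

```bash
python3 -m jog '[[[-0.25,0,1],[0,0,0],1],[[-0.25,0,1],[0,0,0],1],[[-0.25,0,1],[0,0,0],1],[[-0.25,0,1],[0,0,0],1],[[-0.2,0,1],[0,0,0],1],[[0,0,0],[0,0,0],1],[[0,0,0],[0,0,0],1]]'; for i in 1 ; do python3 -m jog '[[[-0.1,0,0.5],[0,0,0],1],[[0,0,0],[0,0,0],1]]'; python3 -m jog '[[[-0.1,0,0.5],[0,0,0],1],[[0,0,0],[0,0,0],1]]'; done
```

```text
t: 17.0
eef_pos: [0.5346, 0.0098, 0.0819]
tool_rot: [0.002, -0.077, 0.997, -0.0]
contact_force: [5.6, -0.4, -4.4]
gripper_width: 0.204
t: 17.25
eef_pos: [0.5348, 0.0098, 0.0814]
tool_rot: [0.002, -0.077, 0.997, -0.0]
contact_force: [4.8, -0.8, -4.2]
gripper_width: 0.204
t: 17.5
eef_pos: [0.5349, 0.0098, 0.081]
tool_rot: [0.002, -0.077, 0.997, -0.0]
contact_force: [5.8, -0.1, -4.6]
gripper_width: 0.205
```

```bash
python3 -m jog '[[[-0.8,0,0],[0,0,0],1],[[-0.7,0,0],[0,0,0],1],[[0,0,0],[0,0,0],1]]'; python3 -m jog '[[[-0.1,0,0.5],[0,0,0],1],[[0,0,0],[0,0,0],1]]'; python3 -m jog '[[[-0.1,0,0.5],[0,0,0],1],[[0,0,0],[0,0,0],1]]'
```

```text
t: 17.88
eef_pos: [0.5351, 0.01, 0.0804]
tool_rot: [0.0, -0.077, 0.997, -0.0]
contact_force: [4.7, -0.4, -4.1]
gripper_width: 0.203
t: 18.12
eef_pos: [0.5352, 0.0101, 0.08]
tool_rot: [0.0, -0.077, 0.997, -0.0]
contact_force: [4.6, -1.8, -3.8]
gripper_width: 0.206
t: 18.38
eef_pos: [0.5353, 0.0101, 0.0797]
tool_rot: [0.0, -0.077, 0.997, 0.0]
contact_force: [4.0, -0.9, 2.4]
gripper_width: 0.206
```

Vertical force jumped from -3.8 to +2.4 N, so the foot has met the tile. I'll ease off a touch and hold.

```bash
python3 -m jog '[[[0,0,-0.2],[0,0,0],1],[[0,0,0],[0,0,0],1],[[0,0,0],[0,0,0],1]]'; python3 - <<'E'
from draw import *
need(bot.get_obs()["eef_pos"])
for c in("scene",):
    p,d=bot.read_camera(c)
    x0,x1,y0,y1={"top":(185,305,135,250),"scene":(230,300,165,215)}[c]
    q=cv2.resize(p[y0:y1,x0:x1,::-1],None,fx=11,fy=11,interpolation=cv2.INTER_CUBIC).copy()
    cv2.imwrite(f"pics/{c}11.png",q)
E
```

```text
t: 18.75
eef_pos: [0.5353, 0.01, 0.0797]
tool_rot: [0.0, -0.077, 0.997, 0.0]
contact_force: [4.9, -0.9, 1.6]
gripper_width: 0.201
t 18.75 pos [0.5353 0.01   0.0797] F [ 4.9 -0.9  1.6] w 0.201 q [-0.32  0.46  0.23  2.03 -0.17  0.67  1.74]
shift now-axes [0. 0. 0.] heading -2.9871 z-axis [ 7.e-04  1.e-04 -1.e+00]
```

View pics/scene11.png

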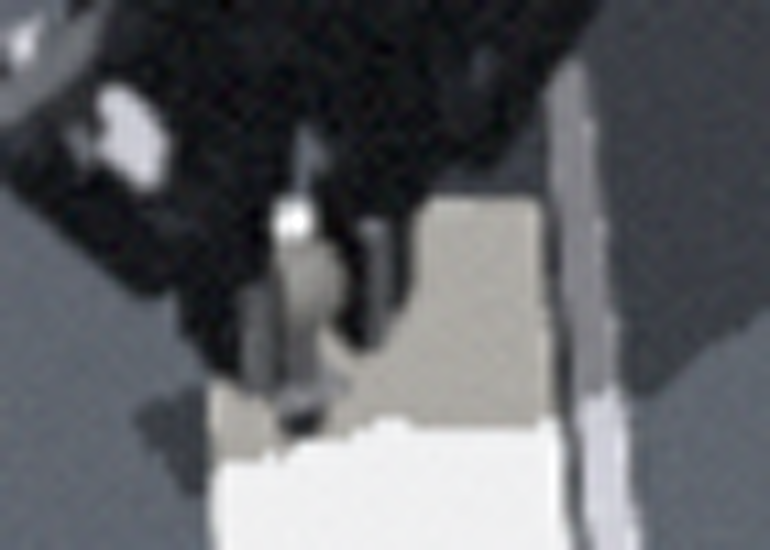

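The foot stands on the tile at (300,415), about 18 mm inside the edge at x≈212. I'll release it.

```bash
python3 -m jog '[[[0,0,0],[0,0,0],0.56],[[0,0,0],[0,0,0],0.5],[[0,0,0],[0,0,0],0.4],[[0,0,0],[0,0,0],0.25],[[0,0,0],[0,0,0],0.1],[[0,0,0],[0,0,0],0],[[0,0,0],[0,0,0],0],[[0,0,0],[0,0,0],0]]' 20
```

```text
t: 19.8
eef_pos: [0.5349, 0.0101, 0.0795]
tool_rot: [-0.0, -0.077, 0.997, 0.0]
contact_force: [0.4, -1.0, 1.0]
gripper_width: 0.498
```

```bash
python3 -m jog '[[[0,0,-3],[0,0,0],0],[[0,0,-8],[0,0,0],0],[[0,0,-15],[0,0,0],0],[[0,0,-25],[0,0,0],0],[[0,0,-30],[0,0,0],0],[[0,0,-30],[0,0,0],0.5],[[0,40,0],[0,0,0],1],[[0,50,0],[0,0,0],1],[[0,55,0],[0,0,0],1],[[0,55,0],[0,0,0],1],[[0,50,0],[0,0,0],1]]';python3 - <<'E'
from draw import *
need([.428,.346,.08])
src={}
for c in("top","scene"):
    p,d=bot.read_camera(c); src[c]=p
draw(src,"12")
E
```

```text
t: 21.18
eef_pos: [0.4962, 0.2592, 0.1919]
tool_rot: [0.001, -0.077, 0.997, 0.0]
contact_force: [0.9, -0.3, 0.8]
gripper_width: -0.004
t 21.18 pos [0.4962 0.2592 0.1919] F [ 0.9 -0.3  0.8] w -0.004 q [-0.73  0.33  0.17  1.89 -0.07  0.93  1.2 ]
shift now-axes [ 54.1  96.2 111.9] heading -2.9866 z-axis [ 1.3e-03  9.0e-04 -1.0e+00]
```

View pics/scene12.png

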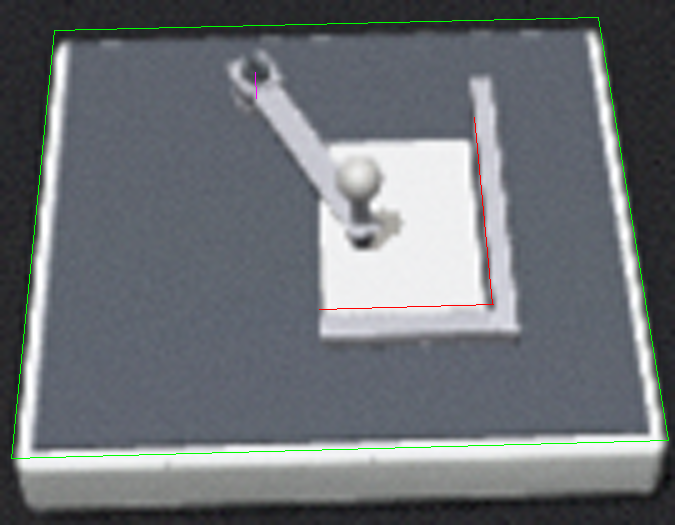

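View pics/top12.png

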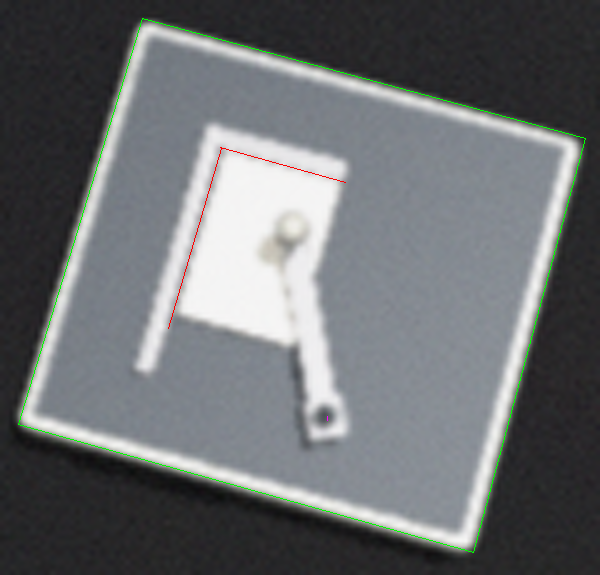

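The clip is on the tile, with the knob at (357,178) in the scene crop and the tile flush. Next is the button.

```bash
python3 -m jog '[[[18,32,0],[0,0,0],1],[[18,32,20],[0,0,0],1],[[18,32,40],[0,0,0],1],[[0,0,40],[0,0,0],1],[[0,0,0],[0,0,0],1]]';python3 - <<'E'
from draw import *
need([.428,.346,.054])
for c in("scene",):
    p,d=bot.read_camera(c)
    x0,x1,y0,y1={"scene":(320,420,95,170)}[c]
    q=cv2.resize(p[y0:y1,x0:x1,::-1],None,fx=7,fy=7,interpolation=cv2.INTER_CUBIC).copy()
    cv2.imwrite(f"pics/{c}13.png",q)
E
```

```text
t: 21.9
eef_pos: [0.4268, 0.3421, 0.089]
tool_rot: [-0.002, -0.077, 0.997, -0.002]
contact_force: [-0.3, -0.8, 0.4]
gripper_width: -0.002
t 21.9 pos [0.4268 0.3421 0.089 ] F [-0.3 -0.8  0.4] w -0.002 q [-0.88  0.45  0.11  1.98 -0.08  0.71  1.01]
shift now-axes [-1.9  3.8 35. ] heading -2.9867 z-axis [-0.0034 -0.004  -1.    ]
```

View pics/scene13.png

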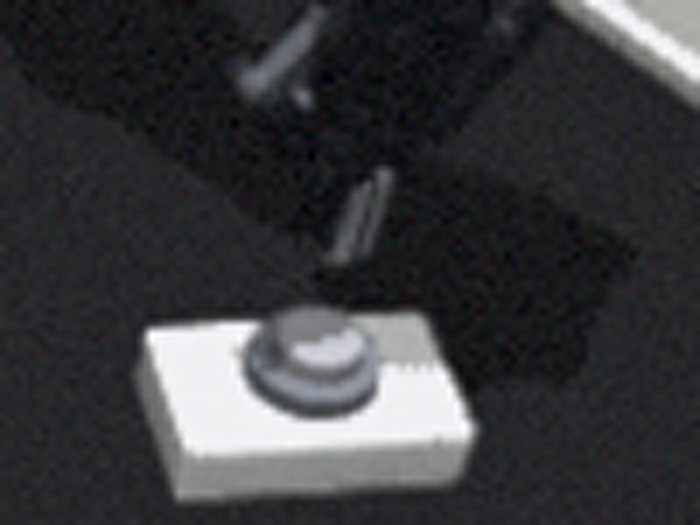

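```bash
python3 -m jog '[[[-1.5,3.5,15],[0,0,0],1],[[0,0,12],[0,0,0],1],[[0,0,6],[0,0,0],1],[[0,0,3],[0,0,0],1],[[0,0,0],[0,0,0],1]]'; python3 -m jog '[[[0,0,2],[0,0,0],1],[[0,0,2],[0,0,0],1],[[0,0,0],[0,0,0],1]]'
```

```text
t: 22.58
eef_pos: [0.4292, 0.3473, 0.0544]
tool_rot: [-0.0, -0.077, 0.997, -0.0]
contact_force: [0.7, 0.3, -0.6]
gripper_width: 0.0
t: 22.95
eef_pos: [0.4292, 0.3473, 0.0504]
tool_rot: [-0.0, -0.077, 0.997, -0.0]
contact_force: [-0.4, -0.2, -0.4]
gripper_width: -0.0
```

```bash
python3 -m jog '[[[0,0,1.5],[0,0,0],1],[[0,0,1.5],[0,0,0],1],[[0,0,0],[0,0,0],1]]'; python3 -m jog '[[[0,0,1],[0,0,0],1],[[0,0,1],[0,0,0],1],[[0,0,0],[0,0,0],1]]'
```

```text
t: 23.32
eef_pos: [0.4293, 0.3474, 0.0476]
tool_rot: [0.0, -0.077, 0.997, 0.0]
contact_force: [-0.4, -1.2, 2.4]
gripper_width: 0.005
t: 23.7
eef_pos: [0.4293, 0.3474, 0.0456]
tool_rot: [0.0, -0.077, 0.997, 0.0]
contact_force: [-0.6, -1.5, 4.2]
gripper_width: -0.0
```

```bash
python3 -m jog '[[[0,0,1],[0,0,0],1],[[0,0,1],[0,0,0],1],[[0,0,0],[0,0,0],1]]'; python3 -m jog '[[[0,0,0.7],[0,0,0],1],[[0,0,0.7],[0,0,0],1],[[0,0,0],[0,0,0],1]]'
```

```text
t: 24.08
eef_pos: [0.4293, 0.3475, 0.044]
tool_rot: [0.0, -0.077, 0.997, 0.0]
contact_force: [-2.4, -0.9, 9.7]
gripper_width: 0.001
t: 24.45
eef_pos: [0.4294, 0.3475, 0.0438]
tool_rot: [0.0, -0.077, 0.997, 0.0]
contact_force: [-5.2, -5.0, 23.0]
gripper_width: 0.002
```

The button has bottomed out: force rose steeply to 23 N at z = 0.0438. I'll retract and return to the knob.

```bash
python3 -m jog '[[[0,0,-4],[0,0,0],1],[[0,0,-20],[0,0,0],1],[[0,0,-50],[0,0,0],1],[[0,0,-50],[0,0,0],1],[[-20,-35,-10],[0,0,0],1],[[-17,-50,0],[0,0,0],0.5],[[-15,-60,0],[0,0,0],0],[[0,-60,0],[0,0,0],0],[[0,-60,0],[0,0,0],0],[[0,-50,0],[0,0,0],0],[[0,0,0],[0,0,0],0]]';python3 - <<'E'
from draw import *
for c,u,v in(("top",242.7,180.1),("scene",185+357/5-.5,155+178/5-.5)):
    k=at_z(c,u,v,DK+.05); r=wr(k)[0]; print(c,k,r,np.arctan2(r[1]+35,r[0]+75),np.hypot(r[0]+75,r[1]+35))
need([.5349,.0101,.0795])
E
```

```text
t: 25.82
eef_pos: [0.5293, 0.0389, 0.1758]
tool_rot: [-0.0, -0.073, 0.997, -0.001]
contact_force: [-0.4, 0.5, 0.5]
gripper_width: 0.497
top [0.53387138 0.01204943 0.1       ] [17.75402752 12.28295652 95.        ] 0.47143076579893806 104.11045864208337
scene [0.53633284 0.0090608  0.1       ] [20.98235534 10.14552834 95.        ] 0.4396494633188374 106.06946434119963
t 25.82 pos [0.5293 0.0389 0.1758] F [-0.4  0.5  0.5] w 0.497 q [-0.41  0.31  0.26  1.97 -0.1   0.88  1.62]
shift now-axes [ -1.4 -29.1  96.4] heading -2.9951 z-axis [-0.    -0.002 -1.   ]
```

```bash
python3 -m jog '[[[-0.7,-15,0],[0,0,-0.4],0],[[-0.7,-14,20],[0,0,0],0],[[0,0,20],[0,0,0],0],[[0,0,10],[0,0,0],0],[[0,0,0],[0,0,0],0]]';python3 - <<'E'
from draw import *
need([.5349,.0101,.0795],YAW+.447)
E
```

```text
t: 26.45
eef_pos: [0.5345, 0.0165, 0.1254]
tool_rot: [-0.001, -0.081, 0.997, 0.0]
contact_force: [-1.2, 0.5, 0.6]
gripper_width: 0.5
t 26.45 pos [0.5345 0.0165 0.1254] F [-1.2  0.5  0.6] w 0.5 q [-0.35  0.39  0.25  2.   -0.13  0.77  1.71]
shift now-axes [ 0.6 -6.4 45.9] heading -2.9787 z-axis [-0.0016 -0.     -1.    ]
turn z deg 0.74 shift after turn [ 0.5 -6.4 45.9]
```

```bash
python3 -m jog '[[[0.5,-6.4,0],[0,0,0.6],0],[[0,0,12],[0,0,0],0],[[0,0,15],[0,0,0],0],[[0,0,10],[0,0,0],0],[[0,0,6],[0,0,0],0],[[0,0,2.5],[0,0,0],0],[[0,0,0],[0,0,0],0]]';python3 - <<'E'
from draw import *
need([.5349,.0101,.0795],YAW+.447)
for c in("scene",):
    p,d=bot.read_camera(c)
    x0,x1,y0,y1={"top":(185,305,135,250),"scene":(230,300,165,215)}[c]
    q=cv2.resize(p[y0:y1,x0:x1,::-1],None,fx=11,fy=11,interpolation=cv2.INTER_CUBIC).copy()
    cv2.imwrite(f"pics/{c}14.png",q)
E
```

```text
t: 27.32
eef_pos: [0.5357, 0.0093, 0.0806]
tool_rot: [-0.0, -0.075, 0.997, 0.0]
contact_force: [0.2, -0.6, -1.0]
gripper_width: 0.499
t 27.32 pos [0.5357 0.0093 0.0806] F [ 0.2 -0.6 -1. ] w 0.499 q [-0.32  0.46  0.23  2.03 -0.16  0.68  1.74]
shift now-axes [0.6 0.9 1.1] heading -2.9905 z-axis [-0.  0. -1.]
turn z deg 0.06 shift after turn [0.6 0.9 1.1]
```

View pics/scene14.png

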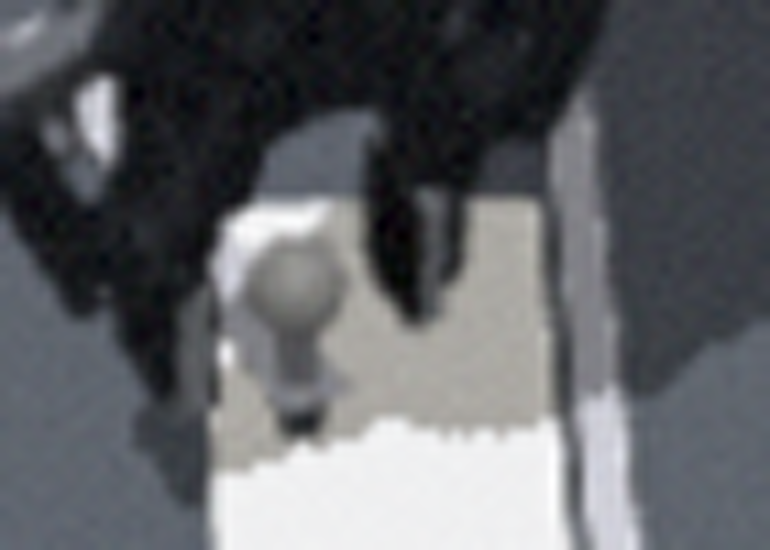

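```bash
python3 -m jog '[[[0.5,0.9,0.6],[0,0,0],0],[[0,0,0],[0,0,0],0.3],[[0,0,0],[0,0,0],0.45],[[0,0,0],[0,0,0],0.55],[[0,0,0],[0,0,0],0.65],[[0,0,0],[0,0,0],1],[[0,0,0],[0,0,0],1]]' 40
```

```text
t: 28.25
eef_pos: [0.5351, 0.01, 0.0802]
tool_rot: [0.0, -0.075, 0.997, 0.0]
contact_force: [-1.0, -1.3, 4.3]
gripper_width: 0.204
```

```bash
python3 -m jog '[[[0.2,0,-1],[0,0,0],1],[[0.2,0,-1],[0,0,0],1],[[0.3,0,-1],[0,0,0],1],[[0.3,0,-1],[0,0,0],1],[[0.3,0,-1],[0,0,0],1],[[0.3,0,-1],[0,0,0],1],[[0,0,0],[0,0,0],1]]'
```

```text
t: 29.12
eef_pos: [0.5331, 0.0098, 0.0859]
tool_rot: [-0.0, -0.075, 0.997, 0.0]
contact_force: [1.5, -0.3, -6.1]
gripper_width: 0.205
```

```bash
python3 -m jog '[[[0,-2,0],[0,0,1],1],[[0.4,-8.9,0],[0,0,5],1],[[0.4,-8.9,0],[0,0,5],1],[[0.4,-8.9,0],[0,0,5],1],[[0.4,-8.9,0],[0,0,5],1],[[0,0,0],[0,0,0],1]]';python3 - <<'E'
from draw import *
o=bot.get_obs(); r=wr(o["eef_pos"])[0]; print(r,np.hypot(r[0]+75,r[1]+35),np.arctan2(r[1]+35,r[0]+75)); need(o["eef_pos"])
p,d=bot.read_camera("scene"); cv2.imwrite("pics/scene15.png",cv2.resize(p[125:245,185:320,::-1],None,fx=5,fy=5,interpolation=cv2.INTER_CUBIC))
E
```

```text
t: 29.88
eef_pos: [0.5321, -0.028, 0.0859]
tool_rot: [-0.0, 0.108, 0.994, -0.0]
contact_force: [1.2, 0.1, -6.3]
gripper_width: 0.201
[ 27.73503511 -26.55091502  80.94855468] 103.08188238504702 0.08205684627776996
t 29.88 pos [ 0.5321 -0.028   0.0859] F [ 1.2  0.1 -6.3] w 0.201 q [-0.33  0.45  0.33  2.03 -0.23  0.69  1.5 ]
shift now-axes [0. 0. 0.] heading 2.9252 z-axis [-2.e-04 -2.e-04 -1.e+00]
```

View pics/scene15.png

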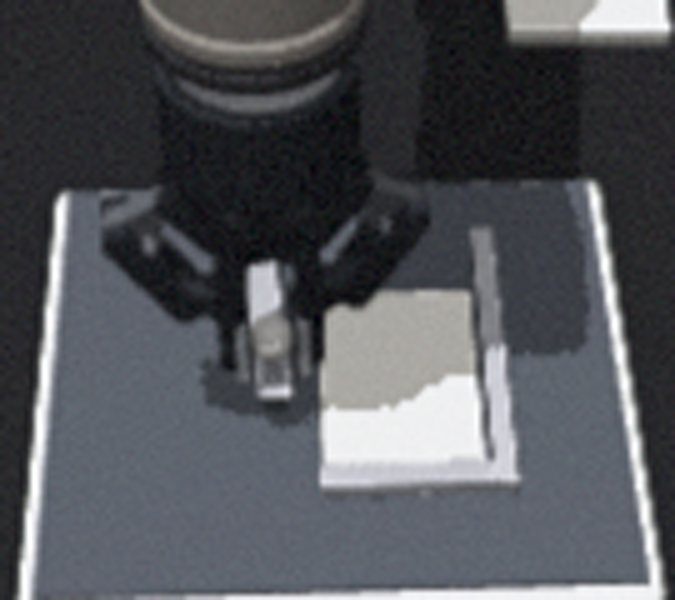

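```bash
python3 -m jog '[[[0.4,-9,0],[0,0,5],1],[[0.4,-9,0],[0,0,5],1],[[0.4,-9,0],[0,0,5],1],[[0.4,-9,0],[0,0,5],1],[[0.4,-9,0],[0,0,5],1],[[0,0,0],[0,0,0],1]]'; python3 -m jog '[[[-0.3,0,1.2],[0,0,0],1],[[-0.3,0,1.2],[0,0,0],1],[[-0.3,0,1.2],[0,0,0],1],[[-0.3,0,1.2],[0,0,0],1],[[-0.3,0,1.2],[0,0,0],1],[[-0.3,0,1.2],[0,0,0],1],[[-0.2,0,1.2],[0,0,0],1],[[-0.2,0,1.2],[0,0,0],1],[[0,0,0],[0,0,0],1]]'
```

```text
t: 30.68
eef_pos: [0.5134, -0.0681, 0.086]
tool_rot: [0.0, 0.319, 0.948, 0.0]
contact_force: [1.4, -0.2, -6.0]
gripper_width: 0.203
t: 31.8
eef_pos: [0.5159, -0.0697, 0.0766]
tool_rot: [0.001, 0.32, 0.947, 0.0]
contact_force: [4.0, -1.6, -2.8]
gripper_width: 0.202
```

```bash
python3 -m jog '[[[-0.6,0,0.8],[0,0,0],1],[[-0.4,0,0.8],[0,0,0],1],[[0,0,0],[0,0,0],1]]'; python3 -m jog '[[[-0.3,0,0.8],[0,0,0],1],[[0,0,0.5],[0,0,0],1],[[0,0,0],[0,0,0],1]]'
```

```text
t: 32.17
eef_pos: [0.5162, -0.0701, 0.0749]
tool_rot: [0.0, 0.32, 0.947, 0.0]
contact_force: [4.1, -0.6, -0.6]
gripper_width: 0.2
t: 32.55
eef_pos: [0.5166, -0.0703, 0.0738]
tool_rot: [0.0, 0.32, 0.947, 0.0]
contact_force: [4.9, -1.6, 2.6]
gripper_width: 0.205
```

The clip is down: z is back at 0.0738 and the force has reversed. I'll let go and back away upward.

```bash
python3 -m jog '[[[0,0,0],[0,0,0],0.56],[[0,0,0],[0,0,0],0.5],[[0,0,0],[0,0,0],0.4],[[0,0,0],[0,0,0],0.25],[[0,0,0],[0,0,0],0.1],[[0,0,0],[0,0,0],0],[[0,0,0],[0,0,0],0],[[0,0,-4],[0,0,0],0],[[0,0,-12],[0,0,0],0],[[0,0,-30],[0,0,0],0],[[0,0,-50],[0,0,0],0],[[0,0,-50],[0,0,0],0]]' 20; python3 -m jog '[[[0,40,0],[0,0,0],0],[[0,60,0],[0,0,0],0],[[0,60,0],[0,0,0],0],[[0,60,0],[0,0,0],0],[[0,60,0],[0,0,0],0],[[0,0,0],[0,0,0],0]]'; python3 - <<'E'
from draw import *
src={}
for c in("top","scene"):
    p,d=bot.read_camera(c); src[c]=p; cv2.imwrite(f"pics/{c}17full.png",cv2.resize(p[:,:,::-1],(800,600)))
draw(src,"17")
o=bot.get_obs(); print(o["t"],o["eef_pos"],o["contact_force"])
E
```

```text
t: 34.05
eef_pos: [0.5159, -0.0704, 0.2217]
tool_rot: [0.0, 0.32, 0.947, -0.0]
contact_force: [1.4, 0.5, -0.5]
gripper_width: 0.499
t: 34.8
eef_pos: [0.687, 0.1589, 0.219]
tool_rot: [-0.0, 0.316, 0.949, 0.001]
contact_force: [-0.5, 0.7, 0.1]
gripper_width: 0.498
34.9 [0.68582097 0.15231606 0.21964888] [-0.34364078 -0.61884196 -0.37454435]
```

View pics/scene17.png

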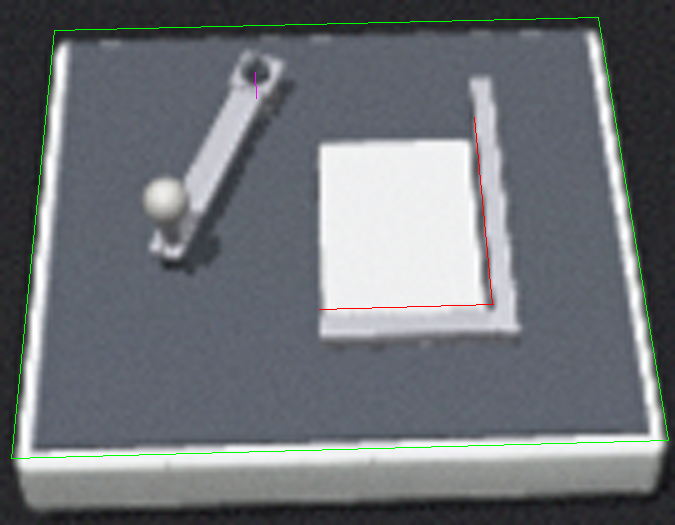

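View pics/scene17full.png

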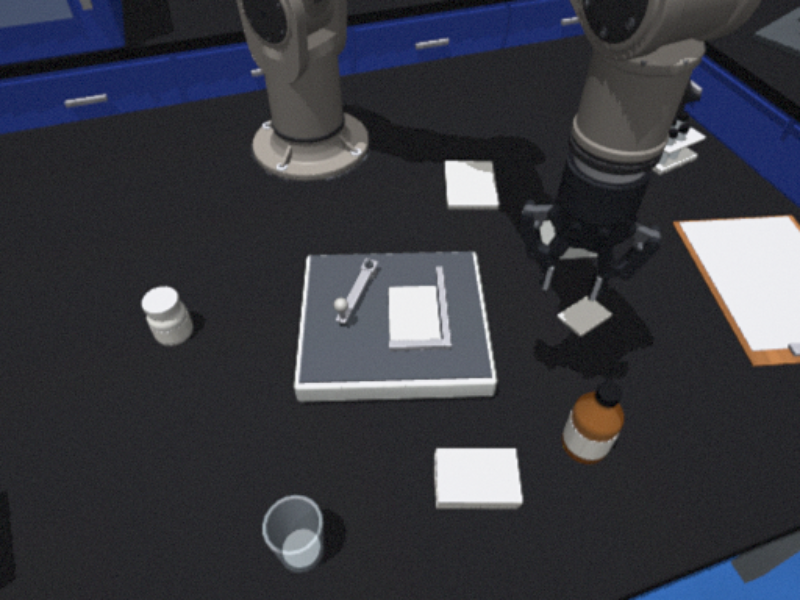

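View pics/top17.png

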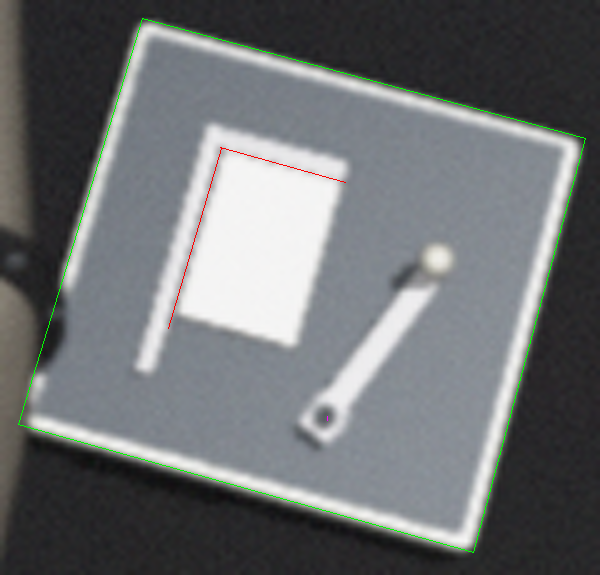

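Both views show the tile flush on its stop and the clip on bare deck, with its knob at (165,200) in the scene crop. The bystanders have not moved and the robot is clear. I'll let it settle, then hand in.

```bash
python3 -m jog '[[[0,0,0],[0,0,0],0],[[0,0,0],[0,0,0],0],[[0,0,0],[0,0,0],0]]'; python3 -c "
from station import bot
print(bot.hand_in())"
```

```text
t: 35.28
eef_pos: [0.6858, 0.1516, 0.2199]
tool_rot: [0.0, 0.321, 0.947, 0.0]
contact_force: [-0.1, -0.2, -0.2]
gripper_width: 0.502
the job is handed in; nothing more can be done
None
```

The reading was taken and the job was handed in at about t = 35 s. The hand-in gives no verdict, so what follows rests on my own checks.

- **Tile:** I pushed it along the rail until the force rose to about 5 N with almost no further motion, so it was flush. The last pictures show it still flush and square.
- **Clip:** I lifted it, swung it to about 0.45 rad and let it down until the foot was felt on the tile, about 18 mm inside the edge. Only then did I let go.
- **Button:** I pressed it until it bottomed out. The force climbed steeply to 23 N after about 6 mm of travel.
- **Return:** I lifted the clip again, swung it to about -0.35 rad and let it down on the bare deck. The robot is clear with about 0 N contact force, and the jar, bottle, beaker and spare tiles look unmoved.

**Checks that disagreed or were not made:**
- My reader pose from the camera was about 2 to 3 mm off at the stop and rail, so I relied on felt contact there.
- The lift force read 8 to 9.5 N at about 13 mm, above the roughly 6 N expected. Up to 5 N of inward or outward pull on the knob came with it.
- In the last scene picture the gripper hides the button, so I did not check by eye that it had sprung back up.

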